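# Feed the engraver's two nests from the blank magazine

### The job

Draw the magazine's slide fully out by its red tab so the bottom blank comes out from under the stack, lay that blank flat in the empty nest, straight and back against its stop, and push the slide fully home so the next blank drops in. Tip the blank that stands on edge at the other nest over onto its flat face into that nest, and push it back against its stop too. Set the drawn blank down rather than dropping it, keep the other blanks in the chute, and leave everything else on the table where it is.

Things in the scene. Friction and masses are not known exactly. Their poses are not given: they have to be found in the camera images.
- magazine: Blank magazine bolted to the table. Origin on the table; z up, -x is the front, where blanks are drawn out towards the robot. Blue chute of four corner angles, 190 mm high, x = 30 to 102, y = -31 to 31 mm. Steel loading lips lean out at its top, heights 187 to 220 mm, in front to x = 0, sideways to y = +-47. Dark base 12 mm thick: 94 mm wide behind x = 32 mm, only 30 mm wide in front (from x = -38).
- slide (a joint): Draw slide under the stack, m: 0 = home, 0.070 = fully drawn (end stop), moving to the magazine's -x; 1.5 N friction, stays where left. Its tongue (30 mm wide, top 20 mm above the table) carries the bottom blank; a tail block behind pushes that out and holds up the blanks above. When the slide is pushed home the next blank drops into the pocket.
- tab (a point): Middle of the slide's red upright pull tab, 31 mm above the table: 14 mm long in x, 12 mm wide in y (grip across y), top 41 mm above the table, on a neck 12 mm wide (14 to 20 mm high). Axes as the magazine. At home it is 36 mm in front of the chute and under the loading lip, so the tool must lean back towards the robot, about 30 to 35 degrees.
- pocket (a point): Nominal centre of a blank in the slide's pocket, 27 mm above the table, 68 mm behind the tab (+x); moves with the slide. Fully drawn, the blank sits against the tail, 4 to 5 mm behind this point: above the magazine's origin, 34 mm in front of the chute, near the lip above; lean the tool back. Axes as the magazine. Pocket front lip 6 mm high, sides open.
- chute (a point): Fixed on the magazine: centre of the pocket while the slide is home, 27 mm above the table. Axes as the magazine. Blanks have 2 mm play to the chute's front and sides, 1 mm to its rear.
- blank_1_mid (a point): Centre of the bottom blank of the stack, the one to draw. Every blank is a gold-anodised aluminium plate 54 mm (x) by 44 mm (y) by 14 mm thick (z), about 90 g, with dark hole marks. It lies flat in the pocket, axes along the magazine's. Once drawn out, its two sides (y = +-22 mm) are free to grip.
- blank_2_mid (a point): Centre of the second blank of the stack (same size), lying on the first.
- blank_3_mid (a point): Centre of the third blank of the stack, lying on the second.
- blank_4_mid (a point): Centre of the top blank of the stack, lying on the third.
- blank_0_mid (a point): Centre of the blank (same size) standing on edge at the front of nest A: its x is its 14 mm thickness, level, pointing about along the nest's +x; y its 44 mm width; z its 54 mm length, upright (foot 30, top 84 mm above the table). A light push near its top towards the nest's +x tips it flat into the nest, up to 15 mm short of the stop.
- nest_a_seat (a point): Nest A, with the standing blank: centre of a blank lying home in it, 37 mm above the table. z up; -x is the open loading side (robot's side). Aluminium pedestal 34 mm wide in y, top 30 mm above the table, x = -58 to 40 mm, on a foot 80 mm wide, 8 mm thick. A lying blank overhangs it 5 mm each side, with finger room below from x = -27 to 20. Back stop: see nest B.
- nest_b_seat (a point): Nest B, the empty one, same in all as nest A: centre of a blank lying home in it, 37 mm above the table. Back stop: bar 30 mm wide, 10 mm high, face at x = 27.5 mm from this point. Two side pins 8 mm across, 10 mm high, at x = 24.5, y = +-29 mm (3 mm clearance each side of a blank), on ears 68 mm wide in y, x = 20 to 34 mm, level with the pedestal's top.
- tape: Bystander: roll of yellow tape lying flat, 84 mm across, 24 high; leave it alone.
- driver: Bystander: screwdriver with a green handle, 170 mm long, lying; leave it alone.
- caliper: Bystander: steel caliper, 190 mm long, lying; leave it alone.
- solvent: Bystander: white bottle with red cap, 56 mm across, 130 high; leave it alone.
- brush: Bystander: small brush, 190 mm long, lying; leave it alone.
- screw_tray: Bystander: blue open tray, 100 x 70 x 30 high; leave it alone.
- mug: Bystander: white mug, 80 mm across, 95 high; leave it alone.
Things that resemble listed ones, but are neither listed nor needed, are in the scene too. Leave any orange or yellow look-alike of the part that bears nest_a_seat alone.

How it is judged (in metres and radians):
On the way, in this order (a step that is already met when the one before it is completed fails the run):
1. the slide is fully drawn with the bottom blank lying in its pocket and the others still up in the chute (value of joint slide above 0.065 m and distance between blank_1_mid and pocket below 0.01 m and z of each of blank_2_mid, blank_3_mid, blank_4_mid in the frame of chute above 0.009 m), for 0.2 s.
2. the drawn blank lies in the empty nest, flat, straight and against the stop (x of blank_1_mid in the frame of nest_b_seat between -0.005 and 0.003 m and y of blank_1_mid in the frame of nest_b_seat between -0.006 and 0.006 m and z of blank_1_mid in the frame of nest_b_seat between -0.003 and 0.003 m and angle between the z axis of blank_1_mid and the z axis of nest_b_seat, either way round below 0.06 rad and angle between the y axis of blank_1_mid and the y axis of nest_b_seat, either way round below 0.12 rad), for 0.2 s.
At the end, for the whole second after the job is handed in: Drawn blank in nest B, tipped blank in nest A: flat (3 deg), straight (7 deg), at most 5 mm short of home, within 6 mm sideways, 3 mm in height. Slide home within 4 mm, second blank dropped into its pocket (6 mm, flat), the third and fourth in the chute above (8 mm) (all of step 2 and x of blank_0_mid in the frame of nest_a_seat between -0.005 and 0.003 m and y of blank_0_mid in the frame of nest_a_seat between -0.006 and 0.006 m and z of blank_0_mid in the frame of nest_a_seat between -0.003 and 0.003 m and angle between the x axis of blank_0_mid and the z axis of nest_a_seat, either way round below 0.06 rad and angle between the y axis of blank_0_mid and the y axis of nest_a_seat, either way round below 0.12 rad and value of joint slide below 0.004 m and distance between blank_2_mid and chute below 0.006 m and angle between the z axis of blank_2_mid and the z axis of chute, either way round below 0.08 rad and horizontal distance between each of blank_2_mid, blank_3_mid, blank_4_mid and chute below 0.008 m); the robot touches nothing.
It fails at once if a blank of the stack other than the bottom one leaves the chute (horizontal distance between any of blank_2_mid, blank_3_mid, blank_4_mid and chute above 0.015 m).
It fails at once if the drawn blank is let go more than 15 mm above its seat over the empty nest (horizontal distance between blank_1_mid and nest_b_seat below 0.045 m and z of blank_1_mid in the frame of nest_b_seat above 0.015 m and contact force between blank_1 and the fingers below 0.05 N).
It fails at once if a bystander is moved by more than 30 mm (distance of any of tape, driver, caliper, solvent, brush, screw_tray, mug from where it was at the start of the episode above 0.03 m).
It also fails if it takes over 72 s, if anything falls off the work surface, if the arm or the gripper's body presses on something with over 40 N, if the wrist force passes 120 N, or if a joint passes its speed limit or range.

### The arm

A 6-joint arm with a two-finger parallel gripper is mounted at the origin on the work surface. World frame = base frame: x ahead of the robot, y to its left, z up, the work surface at z = 0. Lengths are in mm, angles in rad, forces in N, time in s.
With the tool pointing down it reaches from about 275 to 1000 mm from the base axis. Payload 8.4 kg.
Tool frame: the origin (TCP) lies on the mounting face of the last link; the fingertips stand 173 mm ahead of it and the grasp point (between the pads) lies 155 mm ahead of it; z points along the fingers, y is the direction in which the jaws open and shut (so a half turn about z gives the same grasp; the last joint's range is limited). The gripper opens to 85 mm and grips with 20 to 120 N. Pads are 22 mm wide; open, the fingers measure 114 mm over their backs; the gripper's body (76 mm by 85 mm) begins 54 mm behind the grasp point. The pads swing forward as they close: fully open they stand 13 mm farther back than shut.
Start: joints at [1.23, 0.353, 1.633, -0, 1.155, -0.002], TCP at [207.721, 589.475, 404.681] pointing down, gripper open.
Joint ranges: [-2.63, 2.63], [-0.92, 2.1], [0.06, 2.66], [-1.3, 4.44], [0, 2.69], [-3.02, 3.02]. Speed limits (rad/s): [2.22, 2.22, 2.79, 3.14, 3.14, 3.14].

### API

Orientations are given as [roll, pitch, yaw] about the fixed x, y, z axes, in that order (R = Rz(yaw) Ry(pitch) Rx(roll)).
In Python, from rig import r, grab_frame, spotter gives the robot as it stands.
- The arm moves only by the tool apply_moves, never from a script. Its argument "motion" is text: rows parted by semicolons, each of 5 numbers parted by spaces: the opening, from -1 (shut) to 1 (fully open), then the shift along the tool's x, y, z as a fraction of full scale, then the turn about the tool's z as a fraction of full scale. In form: hand x y z twist; .... A call has 1 to 20 rows; each row is the pose to reach, as a shift and turn from the pose commanded when the call began, along the tool's axes at that moment, turning the shorter way round; what a row does not reach only later rows make up. Full scale, the value 1, is 1 m for a shift and pi rad for a turn. A row lasts 1/12 s, in which the tool goes at most 41.7 mm and 7.16 degrees, less where a joint would pass 70% of its speed; a pose out of reach is approached as far as the arm can. A call with a number of a shift or a turn outside -1 to 1 is refused whole. A call with a gripper value outside its range is refused whole. The fingers move at their own pace and stop on an object; "squeeze" is the grip in N (left out, the last holds). Time passes only in rows, so rows that repeat a pose let the fingers close. It gives the time, the measured TCP pose, the force and the opening at its end, in the units of the state.
- r.sense(): the state, without advancing time (a new reading comes with each control period).
- grab_frame(name): name is "scene" or "top" or "wrist"; returns a dict with "img" (384x512x3 uint8, red, green, blue), "fx", "fy", "cx", "cy" (pixels), "R" (3x3) and "t" (3): a world point X has camera coordinates R X + t. Camera axes: x right, y down, z forward; pixel columns grow to the right and rows downward; lengths in mm; the calibration is good to about 2 mm. A picture is of the moment at which its call begins. There is no depth.
- r.sign_off(): hands the job in, once; it reports no verdict.
Trained networks look in the newest picture that a camera, given by its name, has taken for a name from the list of things; names that differ only in an ending like _2 or _b are one class to them, and where a whole thing is asked for, a point or a joint stands for the part that bears it (a point fixed in the world has none). Each returns a list of dicts, best first, with "conf" (0 to 1); they miss things now and then, are a little off and sometimes report something else, mostly with a low value. They report only what shows in the picture. A call takes as long as a camera call. They do not tell look-alikes from the thing itself.
- spotter.boxes_of(query, camera): "point" ([x, y, z] in mm, in world coordinates, good to about 4 mm: the middle of the surface that is visible of it).
- spotter.place_of(query, camera): "point" ([x, y, z] in mm, in world coordinates, good to about 4 mm: a listed point, or the origin of a listed thing).
The state is a dict: "clock": time; "qpos": joint angles; "qvel": joint speeds; "joint_efforts": joint torques, N m; "eef_pos": TCP position; "tcp_rot": TCP orientation; "contact_force": force on the tool from outside, world axes, zero at the start; "wrist_torque": the same for the moment, N m; "opening": opening from 0.0 (shut) to 1.0 (fully open).
Only numpy, scipy, OpenCV 4.12 (cv2) and the standard library are available. Lean on these libraries where they do the work, as an engineer would, in place of code of your own. Each camera call takes 0.05 s, during which the arm holds its last target.

## Working session

There is one attempt and no reset: what is moved stays moved. The work goes in short steps, Python scripts to look and compute and a tool call to move; the robot and the scene stay as the last step left them, time stands still between calls to the robot, and variables do not carry over. Pictures are saved under pics/ and viewed, and the job is handed in when it is done.

Besides the shell and the picture viewer there is one more tool, called after "Request:" in YAML: its name, and indented under it one key for each argument. apply_moves: Moves the arm, as the interface text tells. Its arguments: {"type":"object","properties":{"motion":{"type":"string"},"squeeze":{"type":"number"}},"required":["motion"]}

```bash
ls; mkdir -p pics; cat > h.py <<'E'
import numpy as np, cv2
from rig import r, grab_frame, spotter
def save(f,name,crop=None,scale=1):
    im=f["img"][:,:,::-1]
    if crop: im=im[crop[1]:crop[3],crop[0]:crop[2]]
    if scale!=1: im=cv2.resize(im,None,fx=scale,fy=scale,interpolation=cv2.INTER_CUBIC)
    cv2.imwrite("pics/"+name,im)
def proj(f,X):
    c=np.array(f["R"])@np.array(X,float)+np.array(f["t"]); return np.round([f["fx"]*c[0]/c[2]+f["cx"],f["fy"]*c[1]/c[2]+f["cy"]],1)
def ray(f,uv,z):
    R=np.array(f["R"]);C=-R.T@np.array(f["t"]);d=R.T@np.array([(uv[0]-f["cx"])/f["fx"],(uv[1]-f["cy"])/f["fy"],1]);return np.round(C+d*(z-C[2])/d[2],1)
E
python3 - <<'E'
from h import *
s=r.sense()
print(s["clock"],s["eef_pos"],s["tcp_rot"],s["opening"])
for n in ["scene","top"]:
    f=grab_frame(n); save(f,n+"0.png",scale=1.5); print(n,f["fx"],np.round(-np.array(f["R"]).T@np.array(f["t"])))
    for q in ["magazine","tab","pocket","chute","blank_1_mid","blank_0_mid","nest_a_seat"]:
        print(n,q,[(np.round(d["point"]).tolist(),d["conf"],proj(f,d["point"]).tolist()) for d in spotter.place_of(q,n)])
print(r.sense()["clock"])
E
```

```text
pics
0.0 [207.62583026 589.2635578  403.94663792] [-3.14017829e+00 -2.75900146e-05  2.80277850e+00] 1.0006723595282312
scene 348.5379794973583 [871. 304. 773.]
scene magazine [([589.0, 12.0, 1.0], 0.7, [230.3, 244.1])]
scene tab [([587.0, 10.0, 33.0], 0.7, [229.6, 236.8])]
scene pocket [([652.0, 4.0, 26.0], 0.94, [209.6, 256.4])]
scene chute [([652.0, 8.0, 28.0], 0.97, [211.0, 257.0]), ([560.0, -398.0, 1.0], 0.2, [129.6, 160.0])]
scene blank_1_mid [([652.0, 3.0, 29.0], 0.48, [209.2, 255.6])]
scene blank_0_mid [([549.0, 199.0, 54.0], 0.82, [305.1, 267.2])]
scene nest_a_seat [([749.0, 279.0, 35.0], 0.96, [282.0, 372.3]), ([593.0, 201.0, 37.0], 0.95, [293.9, 285.6]), ([220.0, 290.0, 36.0], 0.88, [403.4, 197.1]), ([399.0, 229.0, 40.0], 0.74, [349.0, 230.9]), ([374.0, 12.0, 35.0], 0.69, [281.5, 181.9]), ([414.0, -416.0, 2.0], 0.16, [162.5, 129.5])]
top 406.6852442008762 [ 270.  -19. 1300.]
top magazine [([585.0, 4.0, -1.0], 0.74, [251.4, 164.8])]
top tab [([586.0, 8.0, 32.0], 0.77, [250.0, 162.2])]
top pocket [([651.0, 4.0, 30.0], 0.58, [250.5, 142.6]), ([713.0, -323.0, -1.0], 0.5, [348.4, 124.3])]
top chute [([653.0, 1.0, 29.0], 0.87, [251.5, 142.2])]
top blank_1_mid []
top blank_0_mid [([548.0, 200.0, 57.0], 0.44, [188.8, 173.8])]
top nest_a_seat [([747.0, 276.0, 37.0], 0.9, [166.7, 116.3]), ([588.0, 199.0, 36.0], 0.89, [190.2, 163.1]), ([214.0, 293.0, 38.0], 0.78, [159.3, 283.5]), ([399.0, 228.0, 38.0], 0.61, [180.8, 222.2]), ([376.0, 11.0, 37.0], 0.58, [250.8, 227.6]), ([650.0, 6.0, 29.0], 0.31, [249.9, 143.1])]
0.8
```

View pics/scene0.png

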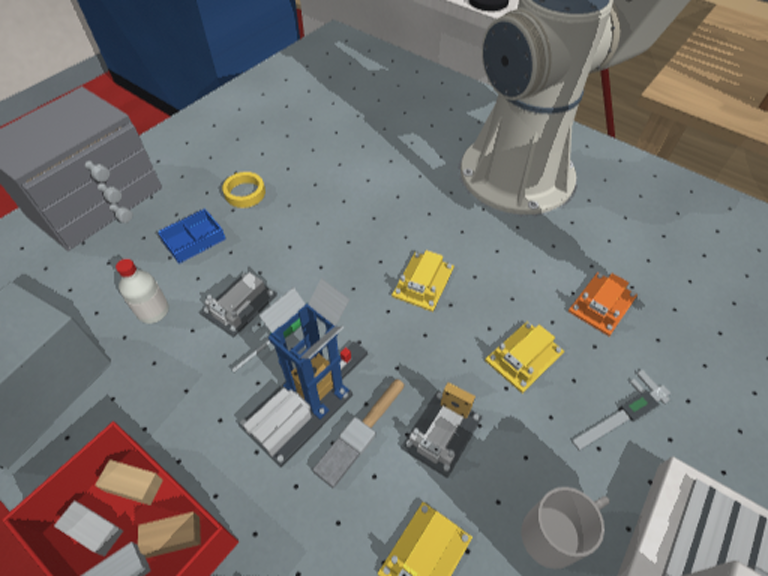

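View pics/top0.png

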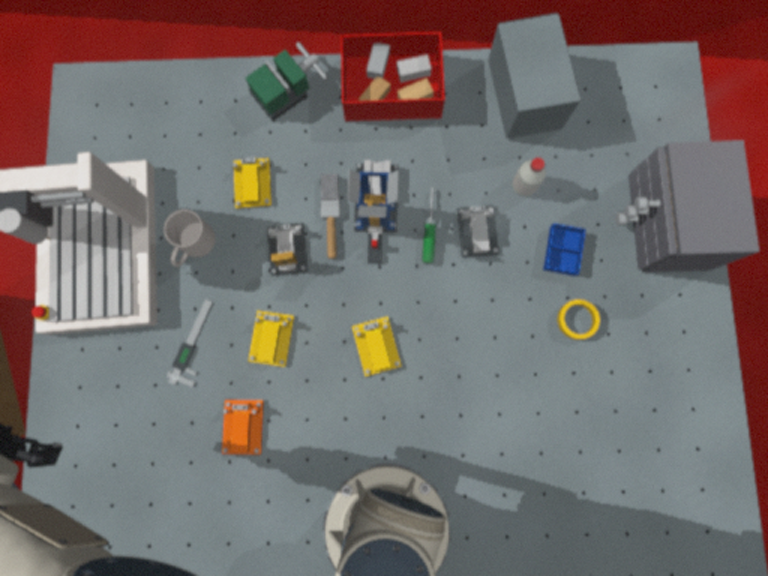

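```bash
python3 - <<'E'
from h import *
f=grab_frame("wrist"); save(f,"w0.png")
s=r.sense(); R=np.array(f["R"]);C=-R.T@np.array(f["t"]);print(f["fx"],C,R.tolist(),s["eef_pos"])
f=grab_frame("top")
for n,uv in dict(nestB=(478/1.5,230/1.5),nestA=(288/1.5,246/1.5),tab=(374/1.5,241/1.5)).items(): print(n,ray(f,uv,30))
for q in ["nest_b_seat","slide","driver","solvent"]:
  for n in ["top","scene"]: print(q,n,[(np.round(d["point"]).tolist(),d["conf"]) for d in spotter.boxes_of(q,n)])
E
```

```text
332.5486066210704 [145.18818696 612.17257231 374.37956335] [[0.3333699221488231, 0.9427960545298617, 0.0003075214088056932], [0.9103191679575535, -0.3219710307362501, 0.26010318686188333], [0.2453232713289932, -0.08643063652181356, -0.9655807773640064]] [207.71637521 589.46808146 404.68718834]
nestB [ 608.1 -213.7   30. ]
nestA [586.2 194.4  30. ]
tab [591.2   9.7  30. ]
nest_b_seat top [([606.0, -212.0, 12.0], 0.94)]
nest_b_seat scene [([720.0, -0.0, 31.0], 0.6), ([620.0, -202.0, 20.0], 0.59)]
slide top [([705.0, 3.0, 32.0], 0.77), ([562.0, -398.0, 5.0], 0.62)]
slide scene [([722.0, 2.0, 30.0], 0.93)]
driver top [([591.0, -110.0, 21.0], 0.73), ([666.0, 7.0, 75.0], 0.36)]
driver scene [([655.0, 28.0, 43.0], 0.7), ([604.0, 401.0, 50.0], 0.2)]
solvent top [([701.0, -317.0, 87.0], 0.93)]
solvent scene [([722.0, -311.0, 79.0], 0.57), ([648.0, 7.0, 78.0], 0.37)]
```

View pics/w0.png

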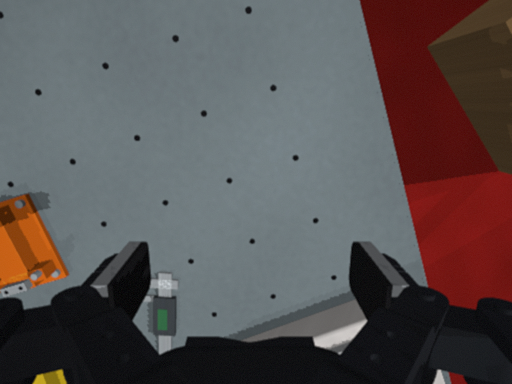

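Request:
apply_moves:
  motion: "1 -0.424 -0.475 -0.095 0.392;1 -0.424 -0.475 -0.095 0.392;1 -0.424 -0.475 -0.095 0.392;1 -0.424 -0.475 -0.095 0.392;1 -0.424 -0.475 -0.095 0.392;1 -0.424 -0.475 -0.095 0.392;1 -0.424 -0.475 -0.095 0.392;1 -0.424 -0.475 -0.095 0.392;1 -0.424 -0.475 -0.095 0.392;1 -0.424 -0.475 -0.095 0.392;1 -0.424 -0.475 -0.095 0.392;1 -0.424 -0.475 -0.095 0.392;1 -0.424 -0.475 -0.095 0.392;1 -0.424 -0.475 -0.095 0.392;1 -0.424 -0.475 -0.095 0.392;1 -0.424 -0.475 -0.095 0.392;1 -0.424 -0.475 -0.095 0.392;1 -0.424 -0.475 -0.095 0.392"

```text
clock: 2.8
eef_pos: [449.9, -0.3, 499.7]
tcp_rot: [3.142, -0.0, 1.569]
contact_force: [-0.5, 0.4, 0.3]
opening: 1.002
```

```bash
python3 - <<'E'
from h import *
f=grab_frame("wrist"); save(f,"w1.png",scale=1.5)
for q in ["magazine","tab","chute","nest_a_seat","blank_0_mid"]: print(q,[(np.round(d["point"]).tolist(),d["conf"],proj(f,d["point"]).tolist()) for d in spotter.place_of(q,"wrist")])
print(r.sense()["clock"],np.round(r.sense()["qpos"],3))
E
```

```text
magazine [([589.0, 9.0, -0.0], 0.72, [348.6, 144.0]), ([586.0, 7.0, 29.0], 0.53, [352.3, 148.4])]
tab [([587.0, 8.0, 27.0], 0.93, [352.8, 147.5])]
chute [([650.0, 4.0, 28.0], 0.9, [400.6, 150.0])]
nest_a_seat [([376.0, 13.0, 38.0], 0.89, [193.0, 145.3])]
blank_0_mid [([589.0, 9.0, -3.0], 0.7, [348.2, 143.7]), ([589.0, 9.0, 28.0], 0.23, [354.7, 146.8])]
3.1 [-0.    -0.016  1.868  0.     1.29  -0.002]
```

View pics/w1.png

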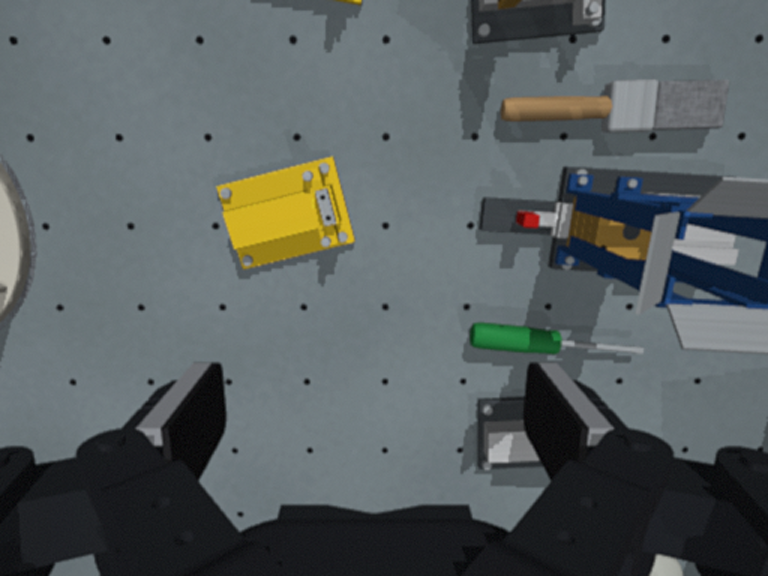

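Request:
apply_moves:
  motion: "1 0 0.7 -0.15 0;1 0 0.7 -0.15 0;1 0 0.7 -0.15 0;1 0 0.7 -0.15 0;1 0 0.7 -0.15 0;1 0 0.7 -0.15 0;1 0 0.7 -0.15 0;1 0 0.7 -0.15 0;1 0 0.7 -0.15 0;1 0 0.7 -0.15 0;1 0 0.7 -0.15 0;1 0 0.7 -0.15 0;1 0 0.7 -0.15 0;1 0 0.7 -0.15 0;1 0 0.7 -0.15 0;1 0 0.7 -0.15 0;1 0 0.7 -0.15 0;1 0 0.7 -0.15 0;1 0 0.7 -0.15 0;1 0 0.7 -0.15 0"

```text
clock: 4.77
eef_pos: [963.3, 0.9, 583.5]
tcp_rot: [3.107, -0.0, 1.571]
contact_force: [-0.3, 0.3, 0.4]
opening: 1.002
```

Request:
apply_moves:
  motion: "1 0 0.9 0 0;1 0 0.9 0 0;1 0 0.9 0 0;1 0 0.9 0 0;1 0 0.9 0 0;1 0 0.9 0 0"

```text
clock: 5.27
eef_pos: [998.2, 0.7, 513.2]
tcp_rot: [3.082, -0.0, 1.571]
contact_force: [-0.1, -1.1, 0.0]
opening: 0.998
```

```bash
python3 - <<'E'
from h import *
s=r.sense();print(s["clock"],s["qpos"],s["eef_pos"],s["tcp_rot"])
E
```

```text
5.2667 [-8.17817756e-04  1.11361298e+00  5.95912850e-02  1.02612746e-04
  1.90875008e+00 -1.22716573e-03] [9.98241264e+02 7.00010568e-01 5.13228975e+02] [ 3.08195428e+00 -2.14657809e-05  1.57124322e+00]
```

Request:
apply_moves:
  motion: "1 0 0.9 -0.3 0;1 0 0.9 -0.3 0;1 0 0.9 -0.3 0"

```text
clock: 5.52
eef_pos: [1001.0, 0.7, 520.9]
tcp_rot: [3.049, -0.0, 1.571]
contact_force: [0.2, 0.3, -0.1]
opening: 1.0
```

Request:
apply_moves:
  motion: "1 0 0.9 -0.3 0;1 0 0.9 -0.3 0;1 0 0.9 -0.3 0"

```text
clock: 5.77
eef_pos: [1002.9, 0.7, 530.9]
tcp_rot: [3.015, -0.0, 1.571]
contact_force: [1.3, -0.7, -0.0]
opening: 1.001
```

```bash
python3 - <<'E'
from h import *
s=r.sense();print(s["clock"],s["qpos"],s["eef_pos"],s["tcp_rot"])
E
```

```text
5.7667 [-8.27907102e-04  1.09725519e+00  5.85527381e-02  2.02073270e-04
  1.85901856e+00 -1.26751565e-03] [1.00292099e+03 7.02474749e-01 5.30892104e+02] [ 3.01482635e+00 -2.46732746e-05  1.57130724e+00]
```

Request:
apply_moves:
  motion: "1 0 0.9 -0.1 0"

```text
clock: 5.85
eef_pos: [1008.6, 0.7, 529.2]
tcp_rot: [2.987, -0.0, 1.571]
contact_force: [0.1, -0.1, 1.0]
opening: 0.999
```

Request:
apply_moves:
  motion: "1 0 0.9 -0.1 0"

```text
clock: 5.93
eef_pos: [1015.2, 0.7, 525.7]
tcp_rot: [2.958, -0.0, 1.571]
contact_force: [0.6, -0.3, 0.1]
opening: 0.997
```

Request:
apply_moves:
  motion: "1 0 0.9 -0.1 0"

```text
clock: 6.02
eef_pos: [1020.8, 0.7, 524.0]
tcp_rot: [2.93, -0.0, 1.571]
contact_force: [0.0, -0.1, -0.5]
opening: 1.004
```

Request:
apply_moves:
  motion: "1 0 0.9 -0.1 0"

```text
clock: 6.1
eef_pos: [1026.0, 0.7, 523.8]
tcp_rot: [2.901, -0.0, 1.571]
contact_force: [-0.2, -0.8, 0.0]
opening: 0.998
```

Request:
apply_moves:
  motion: "1 0 0.9 -0.2 0"

```text
clock: 6.18
eef_pos: [1029.4, 0.7, 527.7]
tcp_rot: [2.874, -0.0, 1.571]
contact_force: [-0.7, -0.5, -0.7]
opening: 1.001
```

Request:
apply_moves:
  motion: "1 0 0.9 -0.2 0"

```text
clock: 6.27
eef_pos: [1032.0, 0.7, 534.9]
tcp_rot: [2.844, -0.0, 1.571]
contact_force: [-0.1, -0.0, -0.4]
opening: 0.995
```

Request:
apply_moves:
  motion: "1 0 0.9 -0.2 0"

```text
clock: 6.35
eef_pos: [1034.3, 0.6, 542.8]
tcp_rot: [2.813, -0.0, 1.571]
contact_force: [0.9, 0.2, 0.4]
opening: 0.998
```

Request:
apply_moves:
  motion: "1 0 0.9 -0.2 0"

```text
clock: 6.43
eef_pos: [1036.3, 0.6, 550.9]
tcp_rot: [2.784, -0.0, 1.571]
contact_force: [0.6, -0.3, -0.5]
opening: 0.997
```

Request:
apply_moves:
  motion: "1 0 0.9 -0.2 0"

```text
clock: 6.52
eef_pos: [1038.0, 0.7, 559.3]
tcp_rot: [2.755, -0.0, 1.571]
contact_force: [1.1, 0.1, -0.0]
opening: 1.002
```

Request:
apply_moves:
  motion: "1 0 0.9 -0.2 0"

```text
clock: 6.6
eef_pos: [1039.3, 0.7, 568.4]
tcp_rot: [2.727, -0.0, 1.571]
contact_force: [0.2, 0.0, -0.2]
opening: 0.999
```

Request:
apply_moves:
  motion: "1 0 0.9 -0.2 0"

```text
clock: 6.68
eef_pos: [1040.2, 0.7, 578.0]
tcp_rot: [2.699, -0.0, 1.571]
contact_force: [-0.3, -0.1, 0.1]
opening: 1.002
```

Request:
apply_moves:
  motion: "1 0 0.9 -0.2 0"

```text
clock: 6.77
eef_pos: [1040.7, 0.7, 588.4]
tcp_rot: [2.671, -0.0, 1.571]
contact_force: [0.1, 0.6, -0.9]
opening: 0.998
```

```bash
python3 - <<'E'
from h import *
s=r.sense();print(s["clock"],s["qpos"],s["eef_pos"],s["tcp_rot"])
f=grab_frame("top"); save(f,"t1.png",crop=(160,80,360,200),scale=4)
E
```

```text
6.7667 [-9.29497086e-04  1.05543473e+00  5.91694647e-02  7.03890588e-04
  1.55593045e+00 -1.30720032e-03] [1.04066875e+03 6.51857353e-01 5.88364341e+02] [ 2.67053416e+00 -3.86620205e-05  1.57134175e+00]
```

View pics/t1.png

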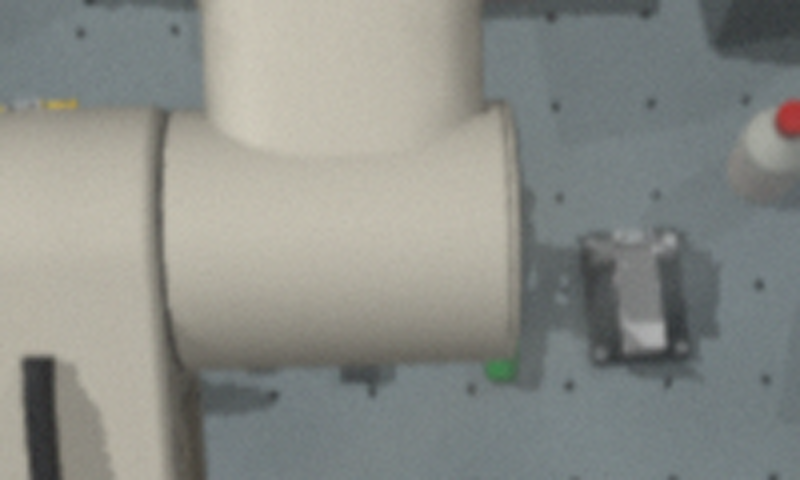

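Request:
apply_moves:
  motion: "1 0 0.9 -0.2 0"

```text
clock: 6.9
eef_pos: [1040.8, 0.7, 597.5]
tcp_rot: [2.646, -0.0, 1.571]
contact_force: [0.4, -0.6, -1.4]
opening: 1.0
```

Request:
apply_moves:
  motion: "1 0 0.9 -0.2 0"

```text
clock: 6.98
eef_pos: [1040.7, 0.6, 609.5]
tcp_rot: [2.617, -0.0, 1.571]
contact_force: [-0.1, 0.1, -0.4]
opening: 1.003
```

```bash
cat >> h.py <<'E'
from scipy.spatial.transform import Rotation as Ro
def Rt(s): return Ro.from_euler("xyz",s["tcp_rot"]).as_matrix()
def shift(s,gp=None,tcp=None,off=155.):
    "tool-frame shift (m) to put grasp point at gp (orientation kept)"
    R=Rt(s); p=np.array(s["eef_pos"])
    d=(np.array(gp,float)-R[:,2]*off-p) if gp is not None else np.array(tcp,float)-p
    return np.round(R.T@d/1000,4)
E
python3 - <<'E'
from h import *
s=r.sense();print(s["clock"],s["qpos"],s["eef_pos"],s["tcp_rot"]);print(Rt(s).round(3))
print(shift(s,tcp=[420,0,400]))
E
```

```text
6.9833 [-9.81620691e-04  1.03755887e+00  5.99372981e-02  7.96003491e-04
  1.51926810e+00 -1.26759757e-03] [1.04068651e+03 6.13025557e-01 6.09510826e+02] [ 2.61676371e+00 -7.33493181e-05  1.57127454e+00]
[[-0.     0.865  0.501]
 [ 1.     0.     0.   ]
 [ 0.     0.501 -0.865]]
[-3.000e-04 -6.421e-01 -1.297e-01]
```

Request:
apply_moves:
  motion: "1 0 -0.66 -0.13 -0.5;1 0 -0.66 -0.13 -0.5;1 0 -0.66 -0.13 -0.5;1 0 -0.66 -0.13 -0.5;1 0 -0.66 -0.13 -0.5;1 0 -0.66 -0.13 -0.5;1 0 -0.66 -0.13 -0.5;1 0 -0.66 -0.13 -0.5;1 0 -0.66 -0.13 -0.5;1 0 -0.66 -0.13 -0.5;1 0 -0.66 -0.13 -0.5;1 0 -0.66 -0.13 -0.5;1 0 -0.66 -0.13 -0.5;1 0 -0.66 -0.13 -0.5;1 0 -0.66 -0.13 -0.5;1 0 -0.66 -0.13 -0.5;1 0 -0.66 -0.13 -0.5;1 0 -0.66 -0.13 -0.5"

```text
clock: 8.48
eef_pos: [408.4, 0.3, 394.4]
tcp_rot: [3.141, 0.527, -3.141]
contact_force: [0.6, -0.1, 0.1]
opening: 1.003
```

```bash
python3 - <<'E'
from h import *
f=grab_frame("wrist"); save(f,"w2.png",scale=1.5)
f2=grab_frame("top"); save(f2,"t2.png",crop=(160,80,360,200),scale=4)
s=r.sense();print(s["clock"],s["qpos"],s["eef_pos"],s["tcp_rot"]);print(Rt(s).round(3))
for q in ["magazine","tab","chute","nest_a_seat","blank_0_mid"]: print(q,[(np.round(d["point"]).tolist(),d["conf"],proj(f,d["point"]).tolist()) for d in spotter.place_of(q,"wrist")])
E
```

```text
8.5833 [-0.00380361 -0.10704951  2.26062317  0.00492243  0.47117761 -1.5788907 ] [4.03477682e+02 3.43627540e-01 3.90782673e+02] [ 3.14146594  0.51685065 -3.1411308 ]
[[-0.869 -0.001  0.494]
 [-0.     1.     0.   ]
 [-0.494  0.    -0.869]]
magazine [([590.0, 9.0, 2.0], 0.91, [256.4, 123.8]), ([592.0, 202.0, 37.0], 0.58, [430.1, 143.2])]
tab [([587.0, 8.0, 28.0], 0.72, [255.6, 135.1])]
chute []
nest_a_seat [([593.0, 202.0, 34.0], 0.89, [429.1, 142.8]), ([750.0, 281.0, 35.0], 0.88, [442.0, 230.7]), ([715.0, -325.0, 6.0], 0.73, [23.3, 199.5])]
blank_0_mid [([558.0, 202.0, 55.0], 0.69, [450.2, 126.9])]
```

View pics/w2.png

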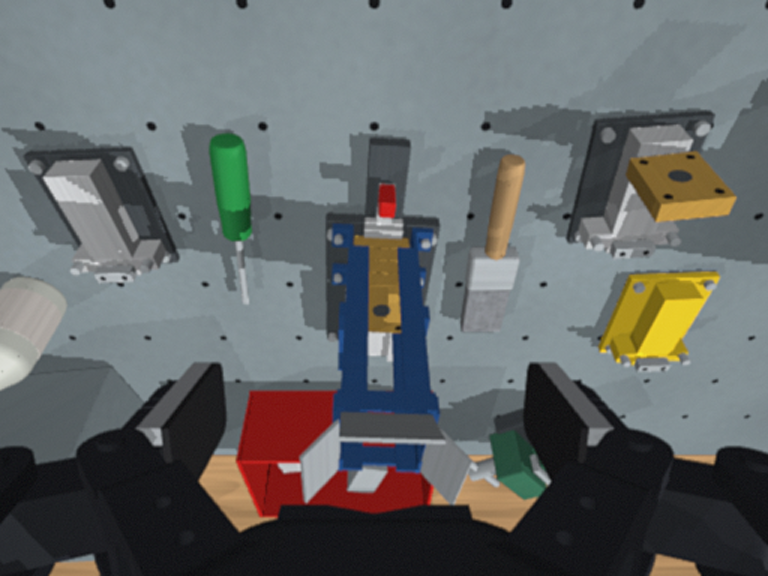

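View pics/t2.png

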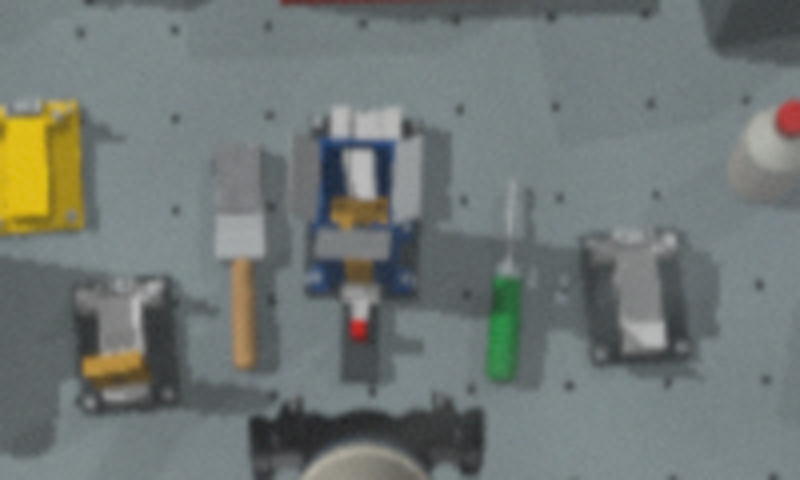

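```bash
cat >> h.py <<'E'
import pickle
def keep(f,n): pickle.dump(f,open(n+".pkl","wb"))
def load(n): return pickle.load(open(n+".pkl","rb"))
E
python3 - <<'E'
from h import *
f=grab_frame("wrist"); keep(f,"w3")
save(f,"w3a.png",crop=(0,70,150,200),scale=5)
save(f,"w3b.png",crop=(200,70,320,200),scale=4)
save(f,"w3c.png",crop=(370,60,512,190),scale=5)
s=r.sense();print(s["clock"],s["eef_pos"],s["tcp_rot"])
f2=grab_frame("wrist");print(f2["t"],f["t"])
E
```

```text
8.8833 [4.11673843e+02 3.16890917e-01 3.95335471e+02] [ 3.14149198  0.52688568 -3.14115198]
[  -1.48628822 -499.05125601  -26.1331806 ] [  -1.48542062 -499.33378339  -26.49913123]
```

View pics/w3a.png

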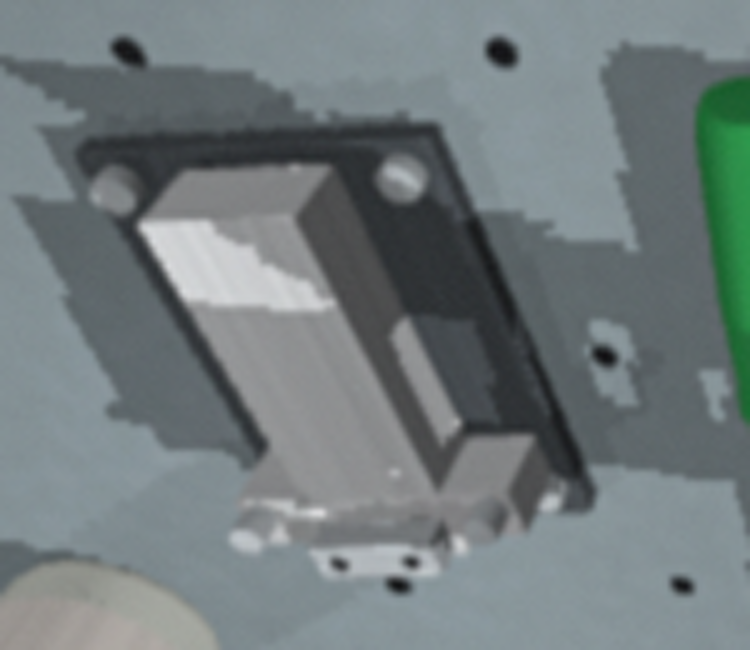

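View pics/w3b.png

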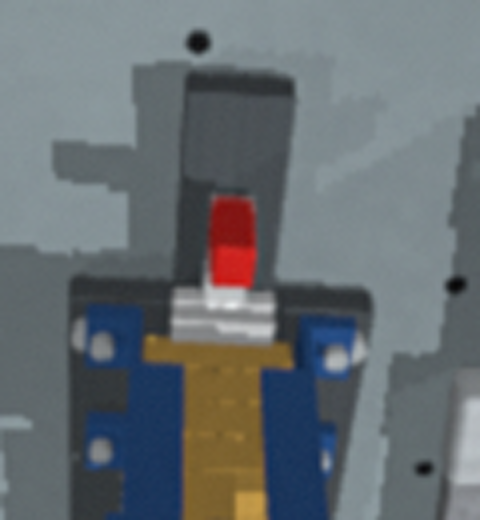

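View pics/w3c.png

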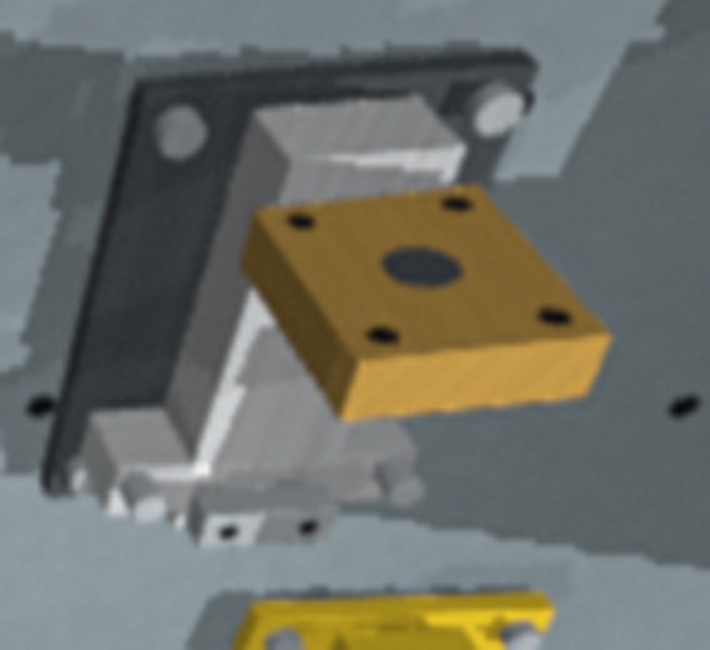

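```bash
python3 - <<'E'
from h import *
f=load("w3")
def A(p,z): return ray(f,(p[0]/5,p[1]/5+70),z)[:2]
def B(p,z): return ray(f,(p[0]/4+200,p[1]/4+70),z)[:2]
def C(p,z): return ray(f,(p[0]/5+370,p[1]/5+60),z)[:2]
def yaw(a,b): d=b-a; return round(float(np.degrees(np.arctan2(d[1],d[0]))),1)
fl,fr=A((140,222),30),A((297,217),30); rr=A((437,487),30); rl=A((300,500),30)
print("B ped",fl,fr,rr,rl,"yaw edges",yaw(fr,rr),yaw(fl,rl),"front",yaw(fr,fl)-90, "w",np.linalg.norm(fl-fr))
y=np.radians(yaw(fr,rr)); m=(fl+fr)/2; print("seatB",m+58*np.array([np.cos(y),np.sin(y)]))
c=[A((85,145),8),A((437,127),8),A((595,495),8)]; print("B foot",c,yaw(c[1],c[2]),yaw(c[1],c[0])-90)
fl,fr=C((290,160),30),C((462,145),30); rl=C((203,470),30)
print("A ped",fl,fr,rl,yaw(fl,rl),yaw(fl,fr)-90,np.linalg.norm(fl-fr))
y=np.radians(yaw(fl,rl)); m=(fl+fr)/2; print("seatA",m+58*np.array([np.cos(y),np.sin(y)]))
c=[C((140,85),8),C((530,55),8),C((48,490),8)]; print("A foot",c,yaw(c[0],c[2]),yaw(c[0],c[1])-90)
t=[C((358,360),84),C((610,335),84),C((340,418),84),C((590,395),84)]; print("blank0 top",t,yaw(t[0],t[1])-90,np.mean(t,0))
fl,fr,bl,br=B((187,95),12),B((293,97),12),B((175,285),12),B((275,285),12)
print("mag nose",fl,fr,bl,br,yaw(fl,bl),yaw(fr,br),yaw(fl,fr)-90)
wl,wr=B((70,300),12),B((372,312),12); print("wide front",wl,wr,np.linalg.norm(wl-wr),yaw(wl,wr)-90)
tt=[B(p,41) for p in [(213,240),(254,240),(213,286),(254,286)]]; print("tab top?",tt)
tt=[B(p,41) for p in [(211,197),(253,197)]]; print(tt)
E
```

```text
B ped [ 563.  -233.7] [ 561.8 -199.9] [ 637.5 -196.6] [ 641.7 -231.7] yaw edges 2.5 1.5 front -178.0 w 33.82129506686577
seatB [ 620.34479685 -214.27007553]
B foot [array([ 557.4, -253.4]), array([ 553.2, -174.8]), array([ 659.5, -170.2])] 2.5 -176.9
A ped [537.4 180.8] [534.1 213.9] [617.  190.6] 7.0 5.700000000000003 33.264094756959786
seatA [593.3176768  204.41842192]
A foot [array([532.3, 155.9]), array([525.9, 234. ]), array([641.2, 167. ])] 5.8 4.700000000000003
blank0 top [array([547.8, 176.8]), array([542.4, 220. ]), array([561. , 178.8]), array([555.7, 223.2])] 7.099999999999994 [551.725 199.7  ]
mag nose [549.1  -1.7] [549.7  26.7] [611.7  -5.7] [611.8  24.4] -3.7 -2.1 -1.2000000000000028
wide front [617.3 -37.7] [622.   54.5] 92.31971620406986 -2.9000000000000057
tab top? [array([575.4,   5.2]), array([575.4,  16.1]), array([590.5,   5.3]), array([590.5,  16.6])]
[array([562. ,   4.6]), array([562.1,  15.5])]
```

```bash
python3 - <<'E'
from h import *
s=r.sense(); R=Rt(s); print(s["eef_pos"])
gp=np.array([585,10.5,38.]); zt=R[:,2]
print(shift(s,gp-90*zt),shift(s,gp))
E
```

```text
[4.11453846e+02 3.24041986e-01 3.95009606e+02]
[0.0292 0.0101 0.1509] [0.0292 0.0101 0.2409]
```

Request:
apply_moves:
  motion: "-0.3 0.029 0.01 0.15 0.02;-0.3 0.029 0.01 0.15 0.02;-0.3 0.029 0.01 0.15 0.02;-0.3 0.029 0.01 0.15 0.02;-0.3 0.029 0.01 0.15 0.02;-0.3 0.029 0.01 0.15 0.02;-0.3 0.029 0.01 0.15 0.02"
  squeeze: 40

```text
clock: 9.52
eef_pos: [460.6, 10.3, 250.7]
tcp_rot: [3.105, 0.524, 3.07]
contact_force: [0.7, 0.4, 0.0]
opening: 0.348
```

```bash
python3 - <<'E'
from h import *
f=grab_frame("wrist"); keep(f,"w4"); save(f,"w4.png",scale=1.5)
f2=grab_frame("scene"); save(f2,"s4.png",crop=(150,150,310,290),scale=4)
s=r.sense(); R=Rt(s); print(s["clock"],s["eef_pos"],s["tcp_rot"],s["opening"])
gp=np.array([585,10.5,38.])
print(shift(s,gp), proj(f,s["eef_pos"]+R[:,2]*155), proj(f,gp))
E
```

```text
9.6167 [460.59911471  10.27706201 251.75867509] [3.10490759 0.52650019 3.06906512] 0.34772641244947844
[0.0002 0.0002 0.0923] [247.8 270.3] [248.8 204.2]
```

View pics/w4.png

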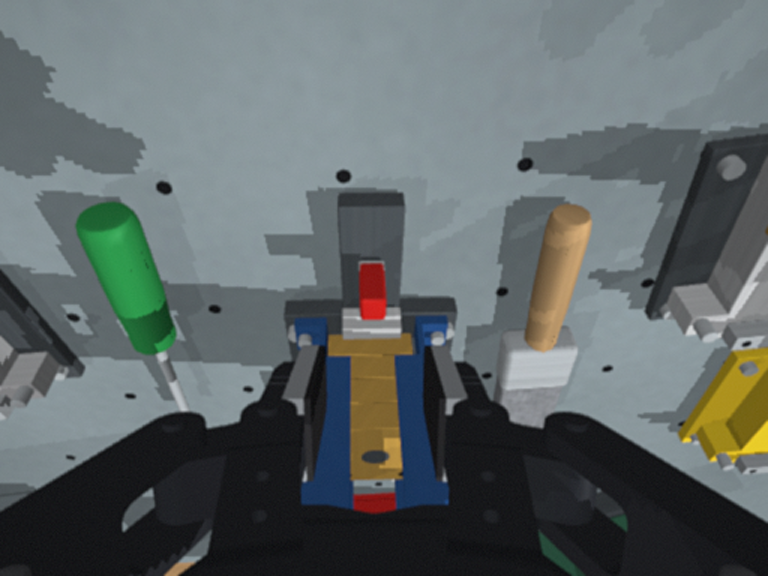

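View pics/s4.png

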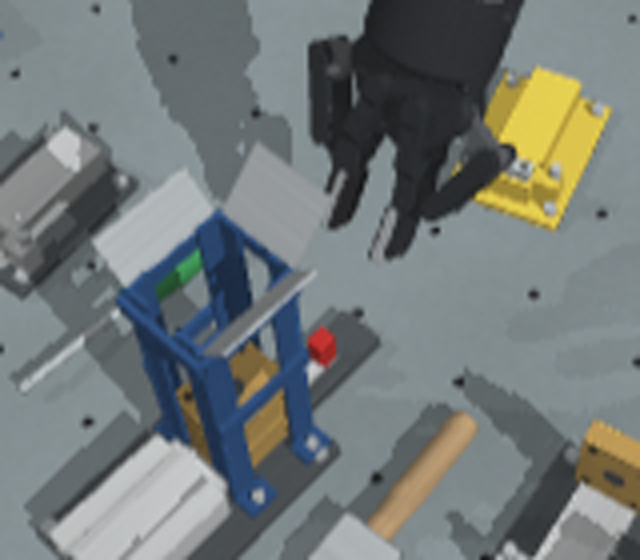

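Request:
apply_moves:
  motion: "-0.3 0 0 0.03 0;-0.3 0 0 0.06 0;-0.3 0 0 0.08 0;-0.3 0 0 0.092 0;-0.3 0 0 0.092 0;-0.3 0 0 0.092 0"

```text
clock: 10.12
eef_pos: [519.7, 7.9, 190.5]
tcp_rot: [3.103, 0.494, 3.07]
contact_force: [0.4, -0.9, -0.3]
opening: 0.349
```

```bash
python3 - <<'E'
from h import *
f=grab_frame("wrist"); save(f,"w5.png",scale=1.5)
s=r.sense(); R=Rt(s); print(s["clock"],s["eef_pos"],s["tcp_rot"],s["opening"],s["contact_force"],s["eef_pos"]+R[:,2]*155)
E
```

```text
10.1667 [519.42288494   7.89815775 190.63348495] [3.10282123 0.49427739 3.07017198] 0.3462882474551152 [ 0.09567836 -0.99088237  0.37793195] [593.14036907   8.64765691  54.28770839]
```

View pics/w5.png

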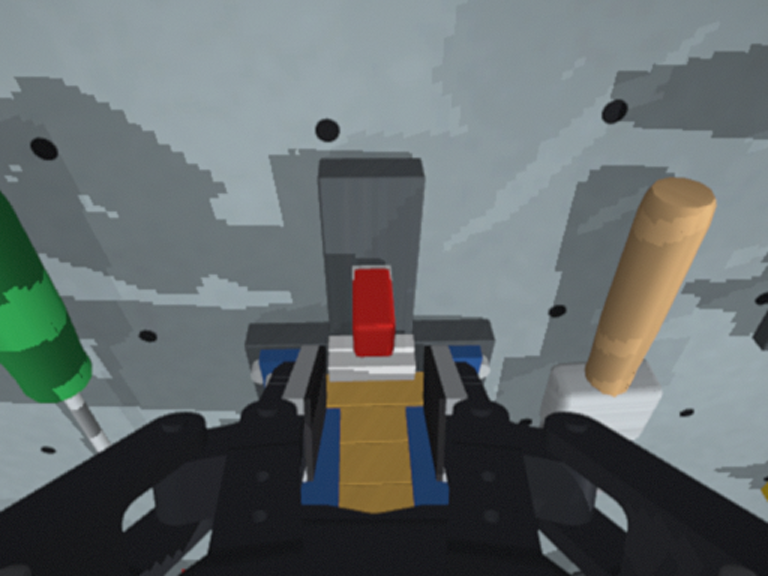

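```bash
python3 - <<'E'
from h import *
s=r.sense(); print(s["qpos"].round(4) if hasattr(s["qpos"],'round') else s["qpos"])
E
```

```text
[ 1.2700e-02  4.6460e-01  2.1797e+00 -6.2380e-01  2.1000e-03 -8.7290e-01]
```

```bash
cat > kin.py <<'E'
import numpy as np
from scipy.optimize import least_squares
D=[((-.016,1.868,1.29),450,499.7),((1.11361,.05959,1.90875),998.24,513.23),((1.05543,.05917,1.55593),1040.67,588.36),((-.10705,2.26062,.47118),403.48,390.78),((.353,1.633,1.155),625.0,404.7),((1.03756,.05994,1.51927),1040.69,609.51)]
def rows(q):
    a,b,c=q[0],q[0]+q[1],sum(q)
    return [1,0,np.sin(a),np.sin(b),np.cos(b),np.sin(c)],[0,1,np.cos(a),np.cos(b),-np.sin(b),np.cos(c)]
A=[];y=[]
for q,rr,z in D:
    u,v=rows(q);A+=[u,v];y+=[rr,z]
A=np.array(A);y=np.array(y);P,res,rk,sv=np.linalg.lstsq(A,y,rcond=1e-4)
if __name__=="__main__":
    print(P.round(1),rk,(A@P-y).round(1))
def ik(rr,z,th,x0=(.4,2.0)):
    def f(x):
        q=(x[0],x[1],np.pi-th-x[0]-x[1]);u,v=rows(q);return [np.dot(u,P)-rr,np.dot(v,P)-z]
    s=least_squares(f,x0);return s.x[0],s.x[1],np.pi-th-sum(s.x),np.abs(s.fun).max()
if __name__=="__main__":
    for nm,(gx,gy,gz) in dict(tab=(585,10,38),tabz42=(585,10,42),tabout=(515,12,38),blank=(580,12,27),nestB=(618,-214,37)).items():
        for th in (0.2,.25,.3,.35,.4,.45,.52):
            x=gx-155*np.sin(th);print(nm,th,np.round(ik(np.hypot(x,gy),gz+155*np.cos(th),th),3))
E
python3 kin.py
```

```text
[  0.9 294.8 567.3 493.9  59.2 168.9] 6 [-0.2 -0.4  0.1  0.1 -0.   0.   0.   0.1  0.2  0.2 -0.  -0. ]
tab 0.2 [0.511 2.002 0.428 0.   ]
tab 0.25 [0.502 2.037 0.353 0.   ]
tab 0.3 [0.495 2.071 0.275 0.   ]
tab 0.35 [0.491 2.105 0.196 0.   ]
tab 0.4 [0.49  2.138 0.114 0.   ]
tab 0.45 [0.491 2.17  0.03  0.   ]
tab 0.52 [ 0.5    2.213 -0.091  0.   ]
tabz42 0.2 [0.504 2.001 0.437 0.   ]
tabz42 0.25 [0.494 2.036 0.361 0.   ]
tabz42 0.3 [0.487 2.071 0.284 0.   ]
tabz42 0.35 [0.483 2.104 0.204 0.   ]
tabz42 0.4 [0.481 2.137 0.123 0.   ]
tabz42 0.45 [0.483 2.169 0.04  0.   ]
tabz42 0.52 [ 0.49   2.213 -0.081  0.   ]
tabout 0.2 [0.442 2.151 0.349 0.   ]
tabout 0.25 [0.435 2.184 0.272 0.   ]
tabout 0.3 [0.43  2.218 0.193 0.   ]
tabout 0.35 [0.429 2.25  0.112 0.   ]
tabout 0.4 [0.431 2.283 0.028 0.   ]
tabout 0.45 [ 0.437  2.314 -0.059  0.   ]
tabout 0.52 [ 0.452  2.357 -0.187  0.   ]
blank 0.2 [0.526 2.016 0.4   0.   ]
blank 0.25 [0.518 2.05  0.324 0.   ]
blank 0.3 [0.512 2.084 0.245 0.   ]
blank 0.35 [0.509 2.118 0.165 0.   ]
blank 0.4 [0.509 2.15  0.082 0.   ]
blank 0.45 [ 5.120e-01  2.182e+00 -2.000e-03  0.000e+00]
blank 0.52 [ 0.522  2.225 -0.125  0.   ]
nestB 0.2 [0.586 1.846 0.51  0.   ]
nestB 0.25 [0.575 1.882 0.435 0.   ]
nestB 0.3 [0.567 1.916 0.358 0.   ]
nestB 0.35 [0.561 1.95  0.28  0.   ]
nestB 0.4 [0.558 1.983 0.201 0.   ]
nestB 0.45 [0.557 2.015 0.12  0.   ]
nestB 0.52 [0.56  2.058 0.003 0.   ]
```

```bash
python3 - <<'E'
from h import *
s=r.sense(); print(shift(s,[560,10,60]),shift(s,[470,10,40]))
E
```

```text
[ 0.0265 -0.0002 -0.0208] [ 0.115  -0.0057 -0.046 ]
```

Request:
apply_moves:
  motion: "-0.6 0.027 0 -0.021 0;-0.6 0.06 -0.003 -0.03 0;-0.6 0.115 -0.006 -0.046 0;-0.6 0.115 -0.006 -0.046 0;-0.6 0.115 -0.006 -0.046 0"

```text
clock: 10.58
eef_pos: [409.7, 8.2, 210.8]
tcp_rot: [3.106, 0.445, 3.072]
contact_force: [0.2, 0.6, 0.3]
opening: 0.199
```

```bash
cat > st.py <<'E'
from h import *
import sys
s=r.sense(); R=Rt(s)
print("t",s["clock"],"q",np.round(s["qpos"],3),"tcp",np.round(s["eef_pos"],1),"rot",np.round(s["tcp_rot"],3),"gp",np.round(s["eef_pos"]+155*R[:,2],1),"z",R[:,2].round(3),"y",R[:,1].round(3),"F",np.round(s["contact_force"],1),"op",round(s["opening"],3))
for a in sys.argv[1:]:
    g=[float(v) for v in a.split(",")]; print(a,shift(s,g))
E
python3 st.py 460,10,30 470,10,32
```

```text
t 10.5833 q [ 1.70e-02  3.14e-01  2.38e+00 -9.03e-01  2.00e-03 -5.90e-01] tcp [409.7   8.2 210.8] rot [3.106 0.445 3.072] gp [476.6   9.   71. ] z [ 0.432  0.005 -0.902] y [0.054 0.998 0.032] F [0.2 0.6 0.3] op 0.199
460,10,30 [ 0.0326 -0.0012  0.0298]
470,10,32 [ 0.0228 -0.0006  0.0323]
```

Request:
apply_moves:
  motion: "-0.6 0.033 0 0.03 0;-0.6 0.033 0 0.03 0"

```text
clock: 10.75
eef_pos: [409.0, 10.1, 194.6]
tcp_rot: [3.108, 0.408, 3.074]
contact_force: [-0.1, 0.8, 0.6]
opening: 0.198
```

Request:
apply_moves:
  motion: "-0.6 0.033 0 0.02 0;-0.6 0.033 0 0.02 0"

```text
clock: 10.92
eef_pos: [398.4, 11.8, 184.4]
tcp_rot: [3.109, 0.377, 3.075]
contact_force: [-0.7, 0.3, 1.0]
opening: 0.207
```

```bash
python3 st.py 460,10,30 470,10,32
```

```text
t 10.9167 q [ 2.700e-02  3.750e-01  2.388e+00 -1.205e+00  2.000e-03 -2.790e-01] tcp [398.4  11.8 184.4] rot [3.109 0.377 3.075] gp [455.6  13.   40.4] z [ 0.369  0.008 -0.929] y [0.054 0.998 0.03 ] F [-0.7  0.3  1. ] op 0.207
460,10,30 [-0.0004 -0.0031  0.0112]
470,10,32 [-0.0105 -0.0025  0.0131]
```

Request:
apply_moves:
  motion: "-0.6 0.03 0 0.025 0;-0.6 0.03 0 0.025 0"

```text
clock: 11.08
eef_pos: [393.9, 13.7, 172.3]
tcp_rot: [3.11, 0.345, 3.076]
contact_force: [-0.9, -0.9, -0.7]
opening: 0.199
```

```bash
python3 st.py 530,10,75 585,10.5,40 585,10.5,75
```

```text
t 11.0833 q [ 3.200e-02  4.050e-01  2.390e+00 -1.296e+00  2.000e-03 -1.840e-01] tcp [393.9  13.7 172.3] rot [3.11  0.345 3.076] gp [446.5  15.1  26.5] z [ 0.339  0.009 -0.941] y [0.055 0.998 0.029] F [-0.9 -0.9 -0.7] op 0.199
530,10,75 [-0.0951  0.0009 -0.0173]
585,10.5,40 [-0.1349  0.0034  0.0343]
585,10.5,75 [-0.1467  0.0044  0.0013]
```

```bash
python3 st.py 500,10,90 565,10,97
```

```text
t 11.0833 q [ 3.200e-02  4.050e-01  2.390e+00 -1.296e+00  2.000e-03 -1.840e-01] tcp [393.9  13.7 172.3] rot [3.11  0.345 3.076] gp [446.5  15.1  26.5] z [ 0.339  0.009 -0.941] y [0.055 0.998 0.029] F [-0.9 -0.9 -0.7] op 0.199
500,10,90 [-0.072  -0.0003 -0.0416]
565,10,97 [-0.1354  0.0035 -0.0262]
```

Request:
apply_moves:
  motion: "-0.3 -0.02 0 -0.04 0;-0.3 -0.072 0 -0.042 0;-0.3 -0.135 0.003 -0.026 0;-0.3 -0.135 0.003 -0.026 0;-0.3 -0.135 0.003 -0.026 0;-0.3 -0.135 0.003 -0.026 0;-0.3 -0.135 0.003 -0.026 0"

```text
clock: 11.67
eef_pos: [468.7, 3.2, 218.5]
tcp_rot: [3.122, 0.343, 3.075]
contact_force: [-0.5, 0.4, -1.2]
opening: 0.352
```

```bash
python3 st.py 585,10.5,40 585,10.5,38; python3 - <<'E'
from h import *
f=grab_frame("wrist"); save(f,"w6.png",scale=1.5); keep(f,"w6")
print(proj(f,[585,10.5,40]))
E
```

```text
t 11.6667 q [ 0.005  0.354  2.223 -0.022  0.221 -1.481] tcp [468.7   3.2 218.5] rot [3.122 0.343 3.075] gp [520.9   2.7  72.6] z [ 0.336 -0.003 -0.942] y [0.06  0.998 0.018] F [-0.5  0.4 -1.2] op 0.352
585,10.5,40 [-0.0488  0.011   0.0522]
585,10.5,38 [-0.0481  0.011   0.0541]
[266.6 299.1]
```

View pics/w6.png

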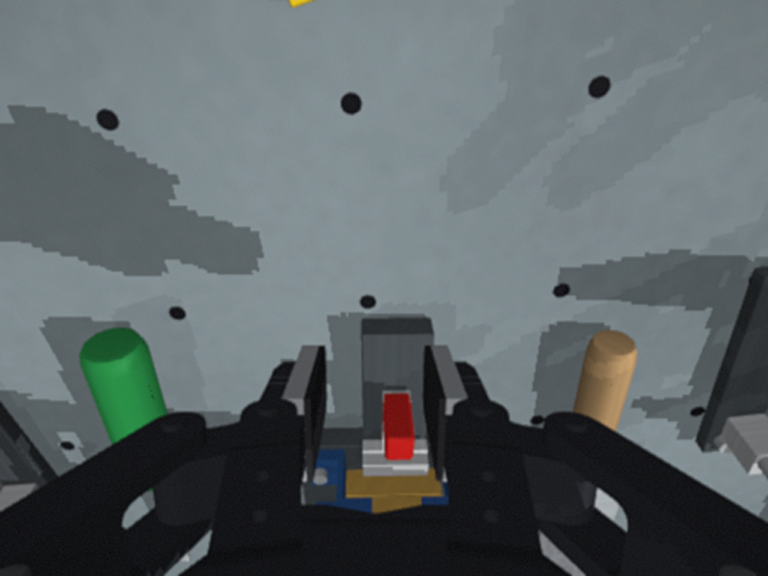

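```bash
python3 st.py 568,10.5,86 585,10.5,39
```

```text
t 11.7167 q [ 0.005  0.352  2.21  -0.003  0.223 -1.501] tcp [476.5   3.9 222.9] rot [3.117 0.355 3.076] gp [530.6   4.   77.6] z [ 0.349  0.001 -0.937] y [0.057 0.998 0.023] F [ 8.  -0.8  4.6] op 0.346
568,10.5,86 [-0.0375  0.0088  0.0052]
585,10.5,39 [-0.0371  0.0087  0.0551]
```

Request:
apply_moves:
  motion: "-0.3 0 0 0 0;-0.3 0 0 0 0"

```text
clock: 11.88
eef_pos: [470.5, 2.9, 219.1]
tcp_rot: [3.124, 0.348, 3.074]
contact_force: [-1.6, -0.3, -1.2]
opening: 0.353
```

```bash
python3 st.py 568,10.5,86 585,10.5,39
```

```text
t 11.8833 q [ 0.006  0.354  2.221 -0.035  0.218 -1.468] tcp [470.5   2.9 219.1] rot [3.124 0.348 3.074] gp [523.4   2.   73.4] z [ 0.341 -0.006 -0.94 ] y [0.061 0.998 0.016] F [-1.6 -0.3 -1.2] op 0.353
568,10.5,86 [-0.0456  0.0114  0.0033]
585,10.5,39 [-0.0455  0.0117  0.0533]
```

Request:
apply_moves:
  motion: "-0.3 -0.03 0.008 0.003 0;-0.3 -0.045 0.011 0.004 0;-0.3 -0.046 0.012 0.02 0;-0.3 -0.046 0.012 0.035 0;-0.3 -0.046 0.012 0.045 0;-0.3 -0.046 0.012 0.053 0;-0.3 -0.046 0.012 0.053 0"

```text
clock: 12.47
eef_pos: [531.2, 11.7, 182.2]
tcp_rot: [3.125, 0.342, 3.075]
contact_force: [-0.7, -0.1, -1.2]
opening: 0.352
```

```bash
python3 st.py  585,10.5,39; python3 - <<'E'
from h import *
f=grab_frame("wrist"); save(f,"w7.png",scale=1.5); keep(f,"w7")
f=grab_frame("scene"); save(f,"s7.png",crop=(150,150,310,290),scale=4)
E
```

```text
t 12.4667 q [ 0.024  0.492  2.105 -0.068  0.203 -1.419] tcp [531.2  11.7 182.2] rot [3.125 0.342 3.075] gp [583.3  10.8  36.2] z [ 0.336 -0.006 -0.942] y [0.061 0.998 0.016] F [-0.7 -0.1 -1.2] op 0.352
585,10.5,39 [-0.0026 -0.0002 -0.0021]
```

View pics/w7.png

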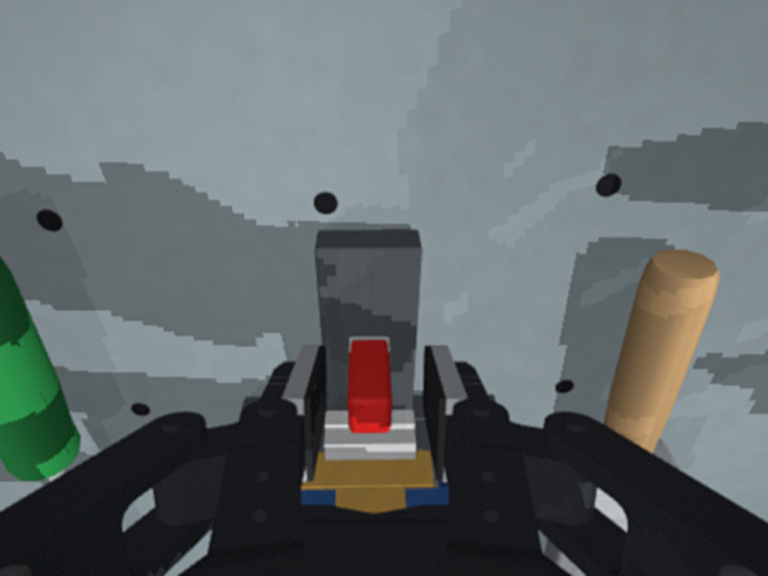

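View pics/s7.png

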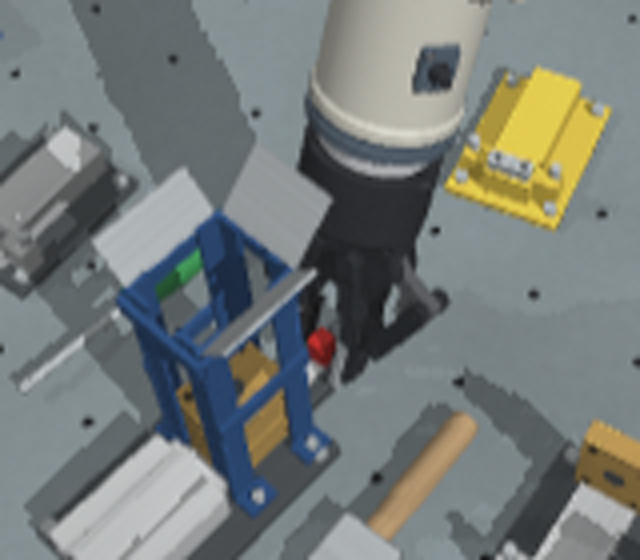

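Request:
apply_moves:
  motion: "-1 0 0 -0.001 0;-1 0 0 -0.001 0;-1 0 0 -0.001 0;-1 0 0 -0.001 0;-1 0 0 -0.001 0"
  squeeze: 40

```text
clock: 12.98
eef_pos: [531.4, 10.6, 185.3]
tcp_rot: [3.126, 0.345, 3.074]
contact_force: [-3.0, -14.3, 3.5]
opening: 0.126
```

```bash
python3 st.py  585,10.5,39; python3 - <<'E'
from h import *
f=grab_frame("wrist"); save(f,"w8.png",crop=(150,180,360,384),scale=3)
E
```

```text
t 12.9833 q [ 0.022  0.486  2.105 -0.069  0.206 -1.42 ] tcp [531.4  10.6 185.3] rot [3.126 0.345 3.074] gp [583.9   9.5  39.4] z [ 0.338 -0.007 -0.941] y [0.062 0.998 0.015] F [ -3.  -14.3   3.5] op 0.126
585,10.5,39 [-0.0009  0.001   0.0008]
```

View pics/w8.png

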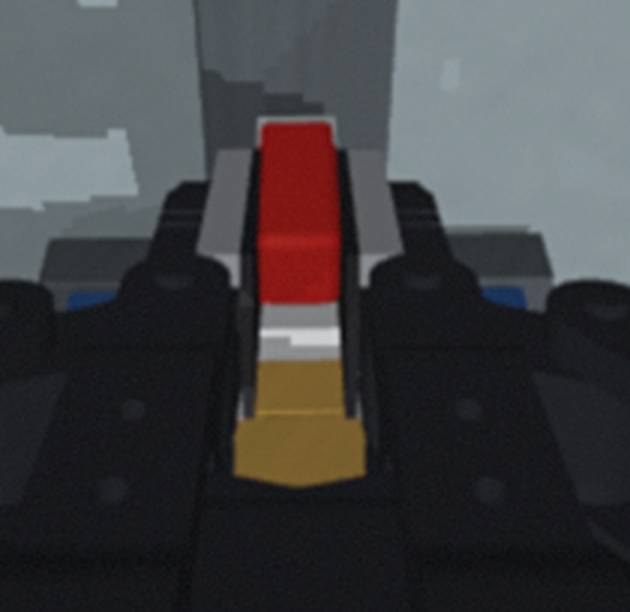

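```bash
python3 - <<'E'
from h import *
s=r.sense();R=Rt(s)
for k in (10,25,40,55,66,71): print(k,np.round(R.T@(k*np.array([-.9983,.058,0])+np.array([0,-1,0]))/1000,4))
E
```

```text
10 [ 0.0093 -0.001  -0.0034]
25 [ 0.0235 -0.0011 -0.0084]
40 [ 0.0376 -0.0011 -0.0135]
55 [ 0.0517 -0.0012 -0.0186]
66 [ 0.062  -0.0012 -0.0223]
71 [ 0.0668 -0.0013 -0.024 ]
```

Request:
apply_moves:
  motion: "-1 0.0045 -0.001 -0.0016 0;-1 0.012 -0.001 -0.0043 0;-1 0.021 -0.001 -0.0075 0;-1 0.03 -0.001 -0.0108 0;-1 0.039 -0.001 -0.014 0;-1 0.048 -0.001 -0.0172 0;-1 0.056 -0.001 -0.02 0;-1 0.062 -0.001 -0.0223 0;-1 0.066 -0.001 -0.0237 0;-1 0.067 -0.001 -0.024 0;-1 0.067 -0.001 -0.024 0;-1 0.067 -0.001 -0.024 0"

```text
clock: 14.03
eef_pos: [461.1, 14.7, 185.2]
tcp_rot: [3.125, 0.347, 3.074]
contact_force: [5.1, -9.9, -4.1]
opening: 0.128
```

```bash
python3 st.py; python3 - <<'E'
from h import *
f=grab_frame("wrist"); save(f,"w9.png",scale=1.5); keep(f,"w9")
f=grab_frame("scene"); save(f,"s9.png",crop=(150,150,310,290),scale=4); keep(f,"s9")
E
```

```text
t 14.0333 q [ 0.035  0.423  2.251 -0.148  0.122 -1.328] tcp [461.1  14.7 185.2] rot [3.125 0.347 3.074] gp [513.9  13.8  39.5] z [ 0.341 -0.006 -0.94 ] y [0.061 0.998 0.016] F [ 5.1 -9.9 -4.1] op 0.128
```

View pics/w9.png

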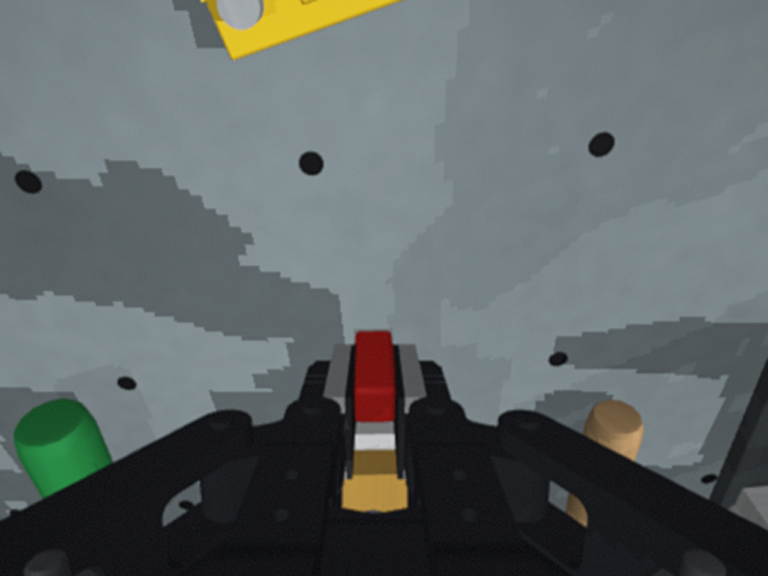

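View pics/s9.png

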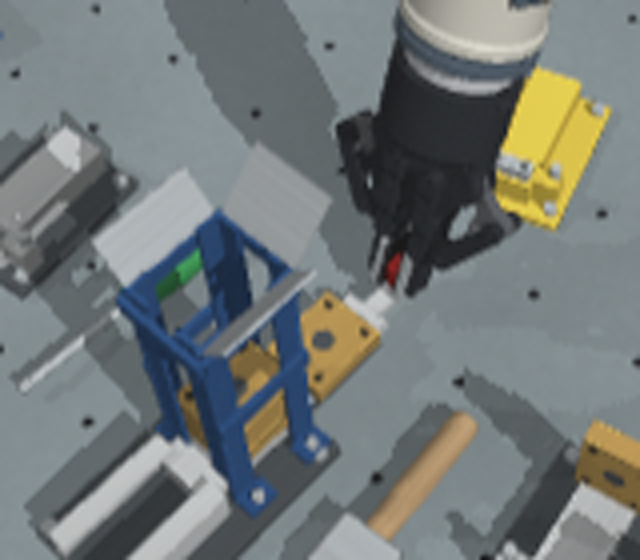

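Request:
apply_moves:
  motion: "-0.6 0 0 0 0;-0.6 0 0 0 0;-0.5 0 0 -0.01 0;-0.4 0 0 -0.035 0;-0.2 0 0 -0.07 0;0.1 0 0 -0.08 0;0.3 0 0 -0.08 0;0.3 0 0 -0.08 0"

```text
clock: 14.8
eef_pos: [433.5, 15.8, 260.4]
tcp_rot: [3.124, 0.347, 3.075]
contact_force: [0.1, 0.2, -0.7]
opening: 0.649
```

```bash
python3 st.py; python3 - <<'E'
from h import *
f=grab_frame("wrist"); save(f,"w10.png",scale=1.5); keep(f,"w10")
f=grab_frame("top"); save(f,"t10.png",crop=(200,100,320,210),scale=6); keep(f,"t10")
print(spotter.place_of("blank_1_mid","wrist"),spotter.place_of("tab","wrist"),spotter.place_of("pocket","scene"))
f=load("s9")
E
```

```text
t 14.8 q [ 0.04   0.219  2.272 -0.064  0.304 -1.409] tcp [433.5  15.8 260.4] rot [3.124 0.347 3.075] gp [486.3  14.9 114.7] z [ 0.341 -0.005 -0.94 ] y [0.061 0.998 0.016] F [ 0.1  0.2 -0.7] op 0.649
[{'point': [580.6, 12.6, 26.7], 'conf': 0.8}] [{'point': [513.0, 13.7, 30.0], 'conf': 0.71}] [{'point': [583.0, 9.2, 25.3], 'conf': 0.47}]
```

View pics/w10.png

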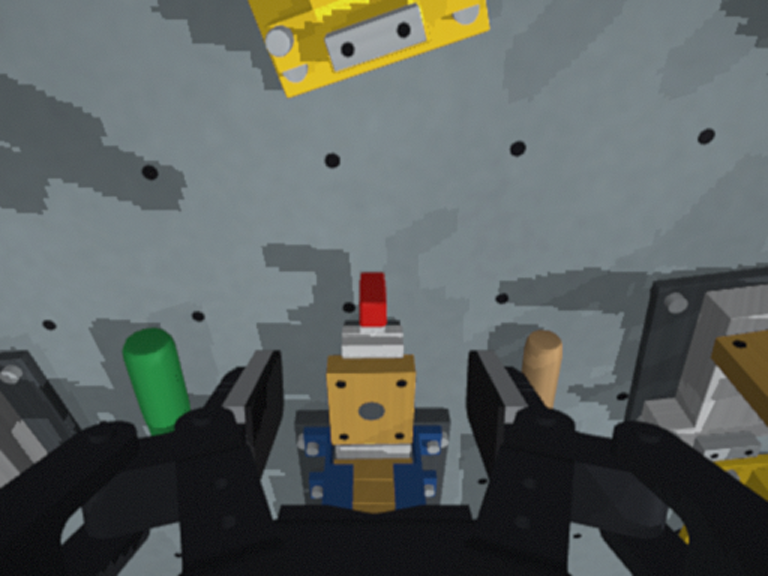

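View pics/t10.png

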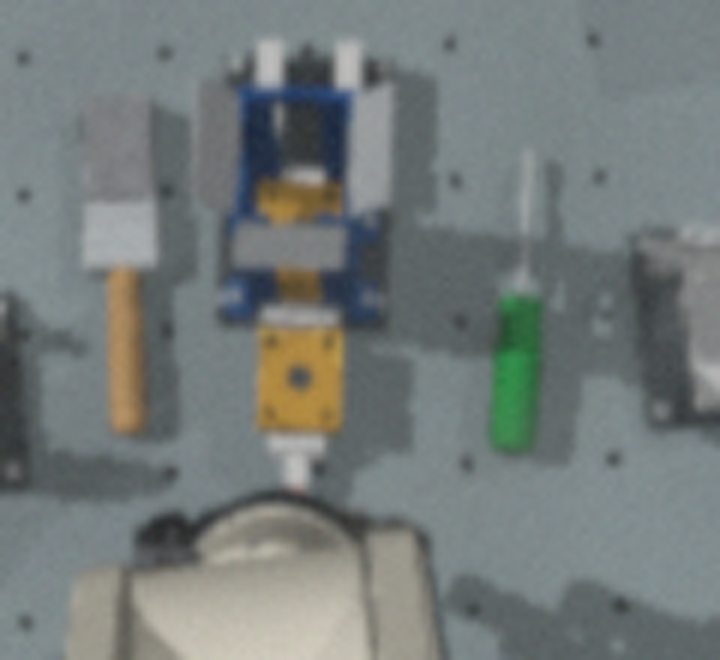

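```bash
python3 - <<'E'
from h import *
f=load("w10")
for p in [(371,411),(329,376),(414,374),(331,444),(412,443),(372,273)]: print(p,ray(f,(p[0]/1.5,p[1]/1.5),34))
f=load("t10"); print(ray(f,(200+300/6,100+377/6),34))
E
```

```text
(371, 411) [582.7   9.4  34. ]
(329, 376) [555.8  -9.4  34. ]
(414, 374) [557.7  32.2  34. ]
(331, 444) [607.7 -14.3  34. ]
(412, 443) [610.5  30.2  34. ]
(372, 273) [497.2  15.4  34. ]
[583.    7.7  34. ]
```

```bash
python3 - <<'E'
from h import *
s=r.sense();R=Rt(s)
g=np.array([578,9.9,28]); print(shift(s,g-55*R[:,2],off=150),shift(s,g,off=150))
E
```

```text
[-0.0585 -0.0005  0.061 ] [-0.0585 -0.0005  0.116 ]
```

Request:
apply_moves:
  motion: "0.3 -0.03 0 0.02 0;0.3 -0.058 0 0.045 0;0.3 -0.0585 0 0.06 0;0.3 -0.0585 0 0.075 0;0.3 -0.0585 0 0.09 0;0.3 -0.0585 0 0.105 0;0.3 -0.0585 0 0.116 0;0.3 -0.0585 0 0.116 0;0.3 -0.0585 0 0.116 0"

```text
clock: 15.8
eef_pos: [527.5, 11.3, 169.5]
tcp_rot: [3.125, 0.343, 3.075]
contact_force: [0.8, 0.4, 0.7]
opening: 0.65
```

```bash
python3 st.py; python3 - <<'E'
from h import *
s=r.sense();print(shift(s,[578,9.9,28],off=150))
f=grab_frame("wrist"); save(f,"w11.png",scale=1.5); keep(f,"w11")
E
```

```text
t 15.8 q [ 0.023  0.515  2.115 -0.079  0.169 -1.408] tcp [527.5  11.3 169.5] rot [3.125 0.343 3.075] gp [579.7  10.4  23.5] z [ 0.337 -0.006 -0.942] y [0.061 0.998 0.016] F [0.8 0.4 0.7] op 0.65
[ 0.     -0.0005  0.0002]
```

View pics/w11.png

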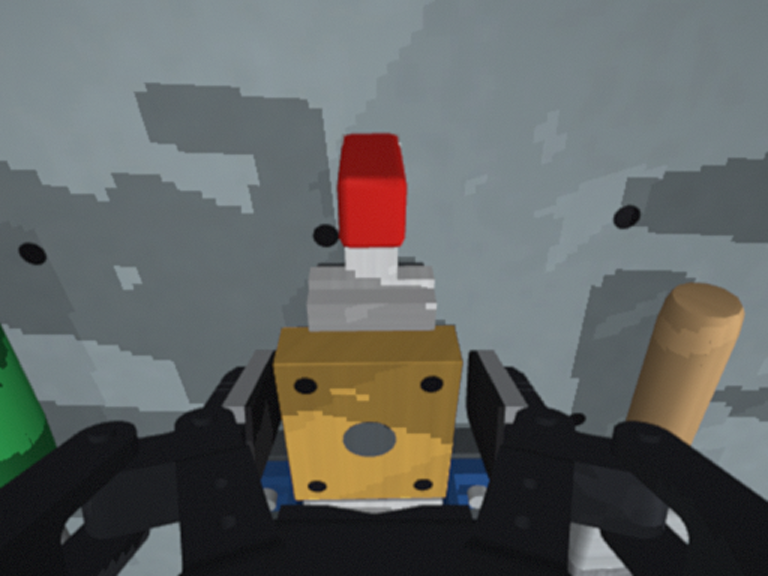

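Request:
apply_moves:
  motion: "-1 0 0 0 0;-1 0 0 0 0;-1 0 0 0 0;-1 0 0 0 0;-1 0 0 0 0"
  squeeze: 60

```text
clock: 16.27
eef_pos: [528.0, 11.3, 171.1]
tcp_rot: [3.124, 0.346, 3.075]
contact_force: [-1.6, -0.3, 6.1]
opening: 0.505
```

```bash
python3 st.py; python3 - <<'E'
from h import *
s=r.sense();R=Rt(s);print(R.T.round(3).tolist())
for d in [(0,0,12),(-10,0,30),(-90,0,60)]: print(d,(R.T@np.array(d)/1000).round(4))
E
```

```text
t 16.2667 q [ 0.023  0.512  2.115 -0.079  0.169 -1.408] tcp [528.   11.3 171.1] rot [3.124 0.346 3.075] gp [580.7  10.4  25.3] z [ 0.34  -0.006 -0.94 ] y [0.061 0.998 0.016] F [-1.6 -0.3  6.1] op 0.505
[[-0.938, 0.063, -0.34], [0.061, 0.998, 0.016], [0.34, -0.006, -0.94]]
(0, 0, 12) [-0.0041  0.0002 -0.0113]
(-10, 0, 30) [-0.0008 -0.0001 -0.0316]
(-90, 0, 60) [ 0.0641 -0.0045 -0.087 ]
```

```bash
python3 st.py 580.7,10.4,38 540,10,60 500,5,110 500,-214,110
```

```text
t 16.2667 q [ 0.023  0.512  2.115 -0.079  0.169 -1.408] tcp [528.   11.3 171.1] rot [3.124 0.346 3.075] gp [580.7  10.4  25.3] z [ 0.34  -0.006 -0.94 ] y [0.061 0.998 0.016] F [-1.6 -0.3  6.1] op 0.505
580.7,10.4,38 [-0.0043  0.0002 -0.0119]
540,10,60 [ 0.0264 -0.0023 -0.0464]
500,5,110 [ 0.0467 -0.009  -0.107 ]
500,-214,110 [ 0.0329 -0.2275 -0.1058]
```

Request:
apply_moves:
  motion: "-1 -0.0022 0 -0.006 0;-1 -0.0043 0 -0.012 0;-1 0.005 -0.001 -0.025 0;-1 0.026 -0.002 -0.046 0;-1 0.04 -0.006 -0.08 0;-1 0.047 -0.009 -0.107 0;-1 0.045 -0.045 -0.107 -0.01;-1 0.043 -0.08 -0.106 -0.02;-1 0.04 -0.12 -0.106 -0.033;-1 0.037 -0.16 -0.106 -0.033;-1 0.035 -0.195 -0.106 -0.033;-1 0.033 -0.227 -0.106 -0.033;-1 0.033 -0.227 -0.106 -0.033;-1 0.033 -0.227 -0.106 -0.033"

```text
clock: 17.43
eef_pos: [446.9, -215.0, 256.0]
tcp_rot: [-3.121, 0.346, -3.102]
contact_force: [0.4, 0.3, -0.6]
opening: 0.505
```

```bash
python3 st.py; python3 - <<'E'
from h import *
f=grab_frame("wrist"); save(f,"w12.png",scale=1.5); keep(f,"w12")
f=grab_frame("top"); save(f,"t12.png",crop=(200,90,360,210),scale=5); keep(f,"t12")
for c in ["wrist","top","scene"]: print(c,[(np.round(d["point"],1).tolist(),d["conf"]) for d in spotter.place_of("nest_b_seat",c)])
E
```

```text
t 17.4333 q [-0.506  0.314  2.14   0.409  0.409 -2.466] tcp [ 446.9 -215.   256. ] rot [-3.121  0.346 -3.102] gp [ 499.6 -216.2  110.2] z [ 0.34  -0.007 -0.94 ] y [-0.032  0.999 -0.02 ] F [ 0.4  0.3 -0.6] op 0.505
wrist [([498.1, -212.2, 109.7], 0.74)]
top [([619.0, -217.4, 33.9], 0.84)]
scene [([618.8, -217.9, 40.2], 0.83)]
```

View pics/w12.png

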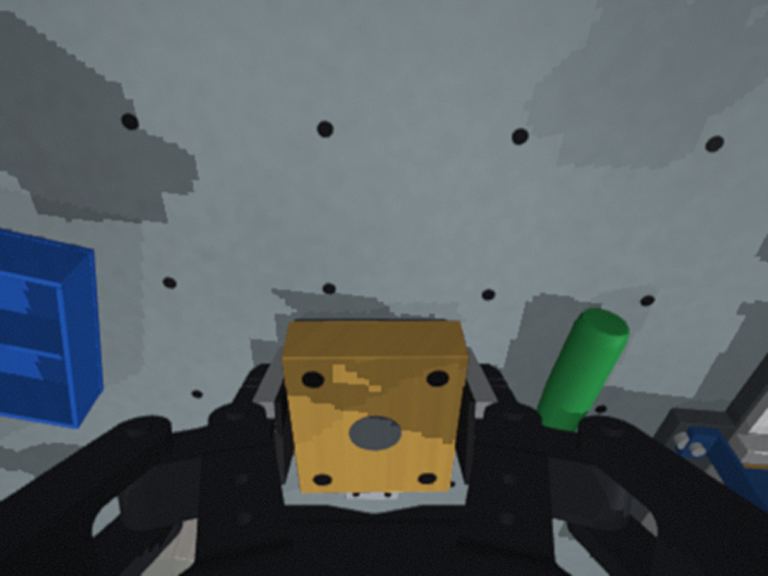

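View pics/t12.png

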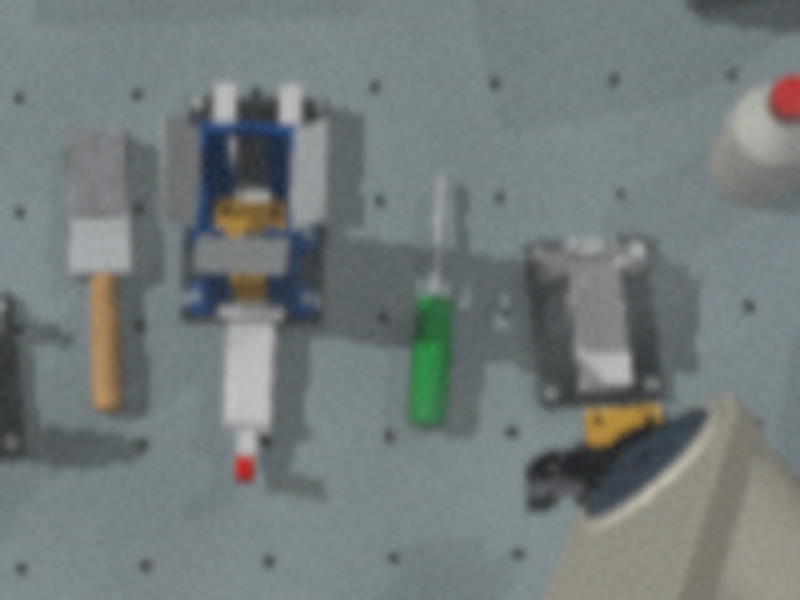

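```bash
python3 - <<'E'
from h import *
f=load("t12"); save(f,"t12b.png",crop=(295,130,345,180),scale=12)
E
```

```text
(no output)
```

View pics/t12b.png

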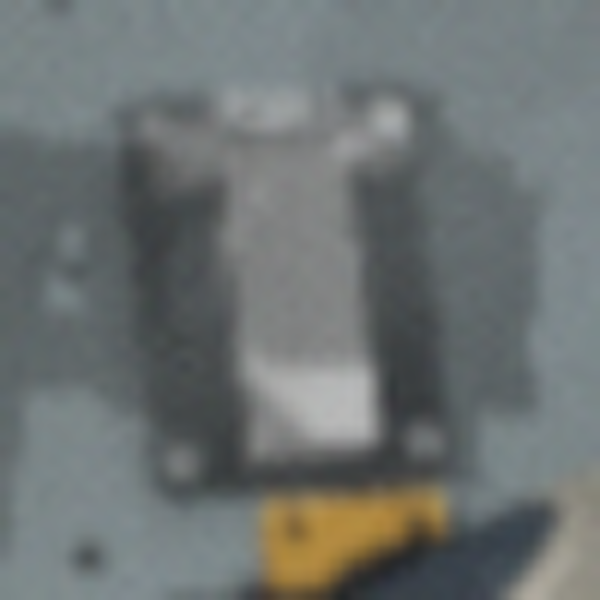

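```bash
python3 - <<'E'
from h import *
f=load("t12")
P=lambda p,z: ray(f,(p[0]/12+295-.5+.5/12*0,p[1]/12+130-.5),z)[:2]
for a,b in [((222,180),(248,440)),((355,180),(380,440))]:
    u,v=P(a,30),P(b,30); d=u-v; print(u,v,np.degrees(np.arctan2(d[1],d[0])).round(1))
for a,b in [((128,130),(160,480)),((420,110),(460,480))]:
    u,v=P(a,8),P(b,8); d=u-v; print(u,v,np.degrees(np.arctan2(d[1],d[0])).round(1))
print("stop",P((222,110),40),P((312,105),40),"pins",P((150,125),40),P((388,115),40))
f=load("w3")
def A(p,z): return ray(f,(p[0]/5,p[1]/5+70),z)[:2]
print("w3 stop face back-top",A((312,555),40),A((437,550),40),"stop face front top",A((318,530),40),A((440,520),40),"pins",A((248,540),40))
E
```

```text
[ 638.1 -197.2] [ 566.1 -200.2] 2.4
[ 636.9 -232.8] [ 565.  -235.2] 1.9
[ 659.5 -175.3] [ 561.  -178.9] 2.1
[ 662.5 -255.5] [ 558.3 -259.8] 2.4
stop [ 654.6 -196.8] [ 655.1 -220.9] pins [ 651.  -177.4] [ 651.7 -241. ]
w3 stop face back-top [ 650.8 -228.5] [ 649.2 -197.2] stop face front top [ 642.5 -223.7] [ 639.3 -193. ] pins [ 645.8 -242. ]
```

```bash
python3 st.py 610,-215.8,70 610,-215.8,40 610,-215.8,35.5
```

```text
t 17.6833 q [-0.498  0.314  2.142  0.409  0.408 -2.465] tcp [ 446.9 -211.2  255.3] rot [-3.122  0.344 -3.096] gp [ 499.3 -211.9  109.5] z [ 0.338 -0.004 -0.941] y [-0.038  0.999 -0.019] F [-0.5  0.2 -0.8] op 0.507
610,-215.8,70 [-0.0906 -0.0074  0.0746]
610,-215.8,40 [-0.0804 -0.0069  0.1028]
610,-215.8,35.5 [-0.0789 -0.0068  0.107 ]
```

Request:
apply_moves:
  motion: "-1 -0.03 -0.002 0.015 0;-1 -0.06 -0.004 0.04 0;-1 -0.09 -0.007 0.072 0;-1 -0.09 -0.007 0.075 0;-1 -0.088 -0.007 0.083 0;-1 -0.085 -0.007 0.09 0;-1 -0.083 -0.007 0.096 0;-1 -0.081 -0.007 0.101 0;-1 -0.081 -0.007 0.101 0;-1 -0.081 -0.007 0.101 0"

```text
clock: 18.52
eef_pos: [557.0, -216.9, 187.8]
tcp_rot: [-3.122, 0.344, -3.099]
contact_force: [-0.0, 0.2, -0.9]
opening: 0.506
```

```bash
python3 st.py 610,-215.8,35.5; python3 - <<'E'
from h import *
f=grab_frame("wrist"); save(f,"w13.png",scale=1.5); keep(f,"w13")
f=grab_frame("scene"); save(f,"s13.png",crop=(100,150,240,270),scale=5); keep(f,"s13")
E
```

```text
t 18.5167 q [-0.411  0.549  1.953  0.395  0.344 -2.374] tcp [ 557.  -216.9  187.8] rot [-3.122  0.344 -3.099] gp [ 609.5 -217.8   41.9] z [ 0.338 -0.006 -0.941] y [-0.036  0.999 -0.019] F [-0.   0.2 -0.9] op 0.506
610,-215.8,35.5 [0.0016 0.0021 0.0062]
```

View pics/w13.png

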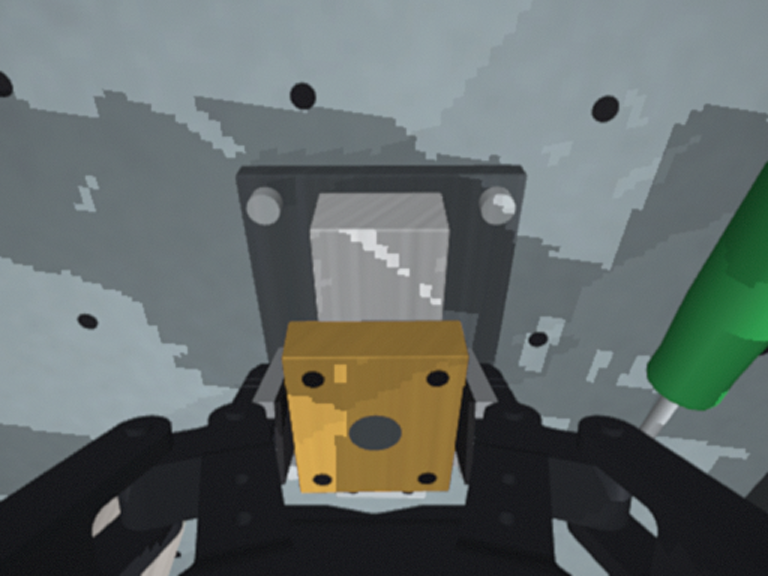

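View pics/s13.png

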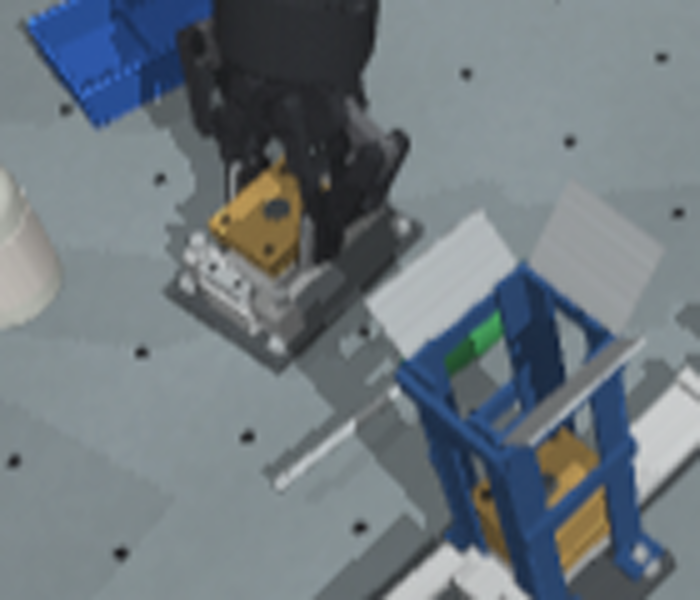

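```bash
python3 - <<'E'
from h import *
f=load("w13")
P=lambda p,z: ray(f,(p[0]/1.5-.17,p[1]/1.5-.17),z)[:2]
a,b,c,d=P((311,230),30),P((449,229),30),P((318,320),30),P((443,318),30)
print(a,b,c,d,(a+b)/2,np.linalg.norm(a-b)); 
m=(a+b)/2; y=np.radians(2.3); print("seat",m+58*np.array([np.cos(y),np.sin(y)]))
e,g=P((238,180),8),P((525,178),8); print("foot",e,g,np.degrees(np.arctan2((g-e)[0],(g-e)[1])))
print("blank front top",P((287,357),49),P((468,356),49),"hole",P((375,432),49))
E
```

```text
[ 563.3 -234.2] [ 561.5 -200.9] [ 591.2 -233.3] [ 588.8 -199.2] [ 562.4  -217.55] 33.34861316456801
seat [ 620.35327492 -215.22235603]
foot [ 560.6 -256.9] [ 556.7 -178.5] -2.8478252201886165
blank front top [ 587.6 -238.5] [ 585.  -195.5] hole [ 613.7 -216.5]
```

Request:
apply_moves:
  motion: "-1 0.0008 0.0005 0.002 0;-1 0.0015 0.001 0.004 0;-1 0.002 0.001 0.0055 0;-1 0.0022 0.001 0.0063 0;-1 0.0022 0.001 0.0063 0;-1 0.0022 0.001 0.0063 0"

```text
clock: 19.12
eef_pos: [557.6, -216.0, 181.7]
tcp_rot: [-3.121, 0.345, -3.098]
contact_force: [-5.2, -0.2, 9.1]
opening: 0.504
```

```bash
python3 st.py
```

```text
t 19.1167 q [-0.409  0.56   1.954  0.409  0.332 -2.387] tcp [ 557.6 -216.   181.7] rot [-3.121  0.345 -3.098] gp [ 610.1 -216.8   35.8] z [ 0.339 -0.005 -0.941] y [-0.036  0.999 -0.019] F [-5.2 -0.2  9.1] op 0.504
```

Request:
apply_moves:
  motion: "-1 -0.002 0 0.0006 0;-1 -0.004 0 0.0012 0;-1 -0.0055 0 0.0016 0;-1 -0.0055 0 0.0016 0"

```text
clock: 19.45
eef_pos: [563.8, -215.9, 181.7]
tcp_rot: [-3.121, 0.346, -3.098]
contact_force: [-1.2, 0.1, 4.7]
opening: 0.503
```

```bash
python3 st.py
```

```text
t 19.45 q [-0.404  0.565  1.942  0.398  0.337 -2.371] tcp [ 563.8 -215.9  181.7] rot [-3.121  0.346 -3.098] gp [ 616.4 -216.8   35.9] z [ 0.339 -0.006 -0.941] y [-0.036  0.999 -0.019] F [-1.2  0.1  4.7] op 0.503
```

Request:
apply_moves:
  motion: "-1 -0.001 0 0.0003 0;-1 -0.002 0 0.0006 0;-1 -0.003 0 0.001 0;-1 -0.003 0 0.001 0"

```text
clock: 19.78
eef_pos: [566.0, -215.7, 181.8]
tcp_rot: [-3.122, 0.344, -3.098]
contact_force: [-8.6, -1.9, 9.9]
opening: 0.505
```

```bash
python3 st.py
```

```text
t 19.7833 q [-0.402  0.567  1.937  0.391  0.34  -2.363] tcp [ 566.  -215.7  181.8] rot [-3.122  0.344 -3.098] gp [ 618.4 -216.6   35.9] z [ 0.338 -0.005 -0.941] y [-0.037  0.999 -0.019] F [-8.6 -1.9  9.9] op 0.505
```

Request:
apply_moves:
  motion: "-1 -0.001 0 0.0003 0;-1 -0.002 0 0.0006 0;-1 -0.002 0 0.0006 0"

```text
clock: 20.03
eef_pos: [566.5, -215.8, 181.8]
tcp_rot: [-3.123, 0.342, -3.099]
contact_force: [-21.3, -5.1, 21.5]
opening: 0.503
```

```bash
python3 st.py
```

```text
t 20.0333 q [-0.402  0.568  1.935  0.386  0.344 -2.358] tcp [ 566.5 -215.8  181.8] rot [-3.123  0.342 -3.099] gp [ 618.5 -216.5   35.8] z [ 0.335 -0.005 -0.942] y [-0.037  0.999 -0.018] F [-21.3  -5.1  21.5] op 0.503
```

Request:
apply_moves:
  motion: "0.2 0.002 0 0 0;0.3 0.002 0 0 0;0.3 0.002 0 0 0;0.3 0.002 0 -0.02 0;0.3 0.002 0 -0.06 0;0.3 0.002 0 -0.1 0;0.3 0.002 0 -0.12 0;0.3 0.002 0 -0.12 0"

```text
clock: 20.7
eef_pos: [526.7, -215.5, 298.3]
tcp_rot: [-3.118, 0.351, -3.097]
contact_force: [0.5, -0.5, -0.4]
opening: 0.646
```

```bash
python3 st.py; python3 - <<'E'
from h import *
f=grab_frame("wrist"); save(f,"w14.png",scale=1.5); keep(f,"w14")
f=grab_frame("scene"); save(f,"s14.png",crop=(100,150,240,270),scale=5); keep(f,"s14")
E
```

```text
t 20.7 q [-0.431  0.334  1.968  0.273  0.531 -2.256] tcp [ 526.7 -215.5  298.3] rot [-3.118  0.351 -3.097] gp [ 580.1 -216.8  152.8] z [ 0.344 -0.008 -0.939] y [-0.036  0.999 -0.022] F [ 0.5 -0.5 -0.4] op 0.646
```

View pics/w14.png

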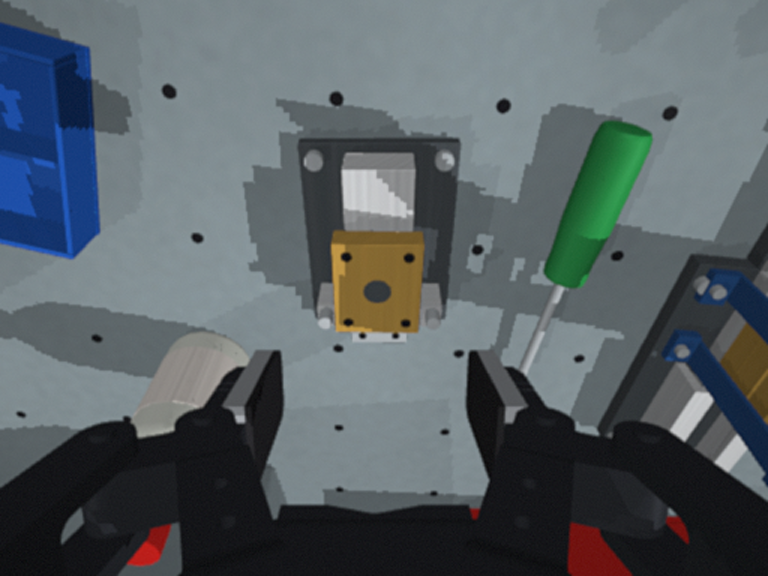

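View pics/s14.png

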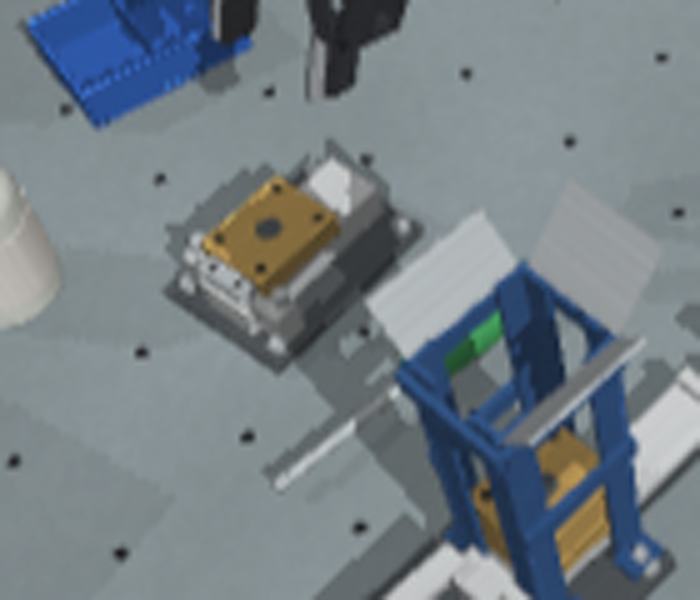

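```bash
python3 - <<'E'
from h import *
f=load("w14")
P=lambda p,z: ray(f,(p[0]/1.5-.17,p[1]/1.5-.17),z)[:2]
a,b=P((342,170),30),P((414,169),30); m=(a+b)/2; d=b-a; y=-np.arctan2(d[0],d[1]); print("ped",a,b,np.degrees(y)); 
for yy in (y,np.radians(2.5)): print("seat",m+58*np.array([np.cos(yy),np.sin(yy)]))
print("hole",P((377,292),44)); c=[P(p,44) for p in [(333,246),(423,245),(335,332),(417,331)]]; print(c,np.mean(c,0))
E
python3 st.py 470,-120,160 440,0,160
```

```text
ped [ 563.3 -234.1] [ 561.4 -201.3] 3.3152580144033257
seat [ 620.2529342  -214.34586662]
seat [ 620.29479685 -215.17007553]
hole [ 621.1 -215.6]
[array([ 595.5, -237.4]), array([ 592.9, -195.1]), array([ 648.5, -237. ]), array([ 645.5, -193.5])] [ 620.6  -215.75]
t 20.8 q [-0.431  0.339  1.97   0.274  0.529 -2.257] tcp [ 526.5 -215.   294.7] rot [-3.12   0.347 -3.098] gp [ 579.3 -216.   148.9] z [ 0.34  -0.006 -0.94 ] y [-0.036  0.999 -0.02 ] F [ 0.1  0.1 -0.5] op 0.654
470,-120,160 [ 0.095   0.0997 -0.0482]
440,0,160 [ 0.1182  0.2207 -0.0592]
```

```bash
python3 - <<'E'
from kin import *
for gx,gz in [(475,45),(480,45),(480,90),(450,120)]:
    th=.347; x=gx-155*np.sin(th); print(gx,gz,np.round(ik(x,gz+155*np.cos(th),th),3))
E
python3 st.py 500,-80,160 482,15,110 480,15,45
```

```text
475 45 [0.377 2.328 0.089 0.   ]
480 45 [0.382 2.318 0.095 0.   ]
480 90 [0.269 2.299 0.226 0.   ]
450 120 [0.159 2.339 0.297 0.   ]
t 20.8 q [-0.431  0.339  1.97   0.274  0.529 -2.257] tcp [ 526.5 -215.   294.7] rot [-3.12   0.347 -3.098] gp [ 579.3 -216.   148.9] z [ 0.34  -0.006 -0.94 ] y [-0.036  0.999 -0.02 ] F [ 0.1  0.1 -0.5] op 0.654
500,-80,160 [ 0.0651  0.1385 -0.0383]
482,15,110 [0.0951 0.2351 0.002 ]
480,15,45 [0.1191 0.2365 0.0624]
```

Request:
apply_moves:
  motion: "-1 0.02 0.035 -0.012 0.01;-1 0.04 0.075 -0.025 0.02;-1 0.055 0.11 -0.035 0.033;-1 0.065 0.14 -0.038 0.033;-1 0.075 0.175 -0.03 0.033;-1 0.085 0.21 -0.015 0.033;-1 0.095 0.235 0.002 0.033;-1 0.095 0.235 0.002 0.033;-1 0.105 0.2355 0.025 0.033;-1 0.112 0.236 0.045 0.033;-1 0.119 0.2365 0.062 0.033;-1 0.119 0.2365 0.062 0.033;-1 0.119 0.2365 0.062 0.033"

```text
clock: 21.88
eef_pos: [426.2, 16.0, 189.5]
tcp_rot: [3.125, 0.341, 3.075]
contact_force: [-0.1, -0.4, 0.7]
opening: 0.002
```

```bash
python3 st.py; python3 - <<'E'
from h import *
f=grab_frame("wrist"); save(f,"w15.png",scale=1.5); keep(f,"w15")
f=grab_frame("scene"); save(f,"s15.png",crop=(150,150,310,290),scale=4); keep(f,"s15")
E
```

```text
t 21.8833 q [ 0.042  0.382  2.318 -0.197  0.102 -1.273] tcp [426.2  16.  189.5] rot [3.125 0.341 3.075] gp [478.1  15.   43.4] z [ 0.335 -0.006 -0.942] y [0.061 0.998 0.015] F [-0.1 -0.4  0.7] op 0.002
```

View pics/w15.png

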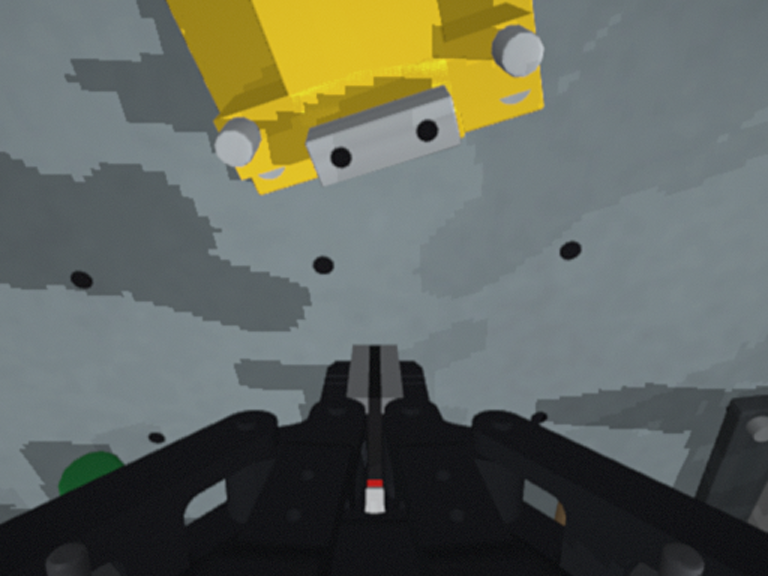

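View pics/s15.png

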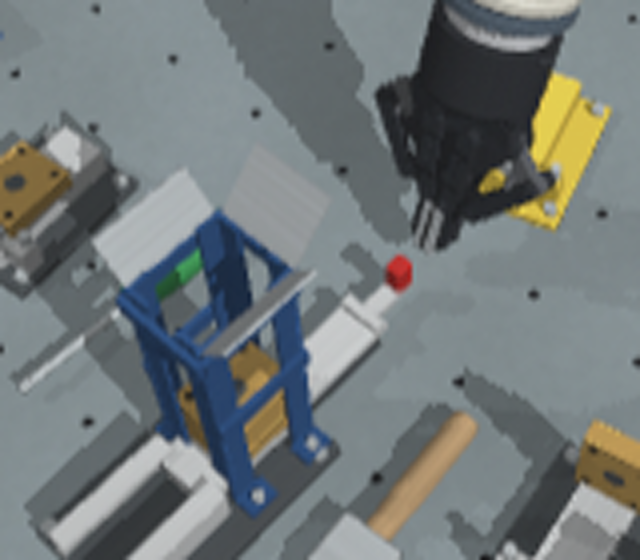

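```bash
python3 - <<'E'
from h import *
s=r.sense();R=Rt(s)
for k in (10,80,84,88): print(k,np.round(R.T@(k*np.array([.9983,-.058,0]))/1000,4))
E
```

```text
10 [-0.0094  0.      0.0034]
80 [-0.0753  0.0003  0.0271]
84 [-0.079   0.0003  0.0284]
88 [-0.0828  0.0003  0.0298]
```

Request:
apply_moves:
  motion: "-1 -0.006 0 0.0022 0;-1 -0.014 0 0.005 0;-1 -0.022 0 0.0079 0;-1 -0.03 0 0.0108 0;-1 -0.038 0 0.0137 0;-1 -0.046 0 0.0165 0;-1 -0.054 0 0.0194 0;-1 -0.062 0 0.0223 0;-1 -0.068 0 0.0244 0;-1 -0.073 0 0.0262 0;-1 -0.075 0 0.027 0;-1 -0.075 0 0.027 0"

```text
clock: 22.98
eef_pos: [507.0, 11.2, 190.9]
tcp_rot: [3.124, 0.346, 3.075]
contact_force: [0.1, 0.3, -0.4]
opening: -0.002
```

```bash
python3 st.py
```

```text
t 22.9833 q [ 0.024  0.452  2.155 -0.073  0.189 -1.414] tcp [507.   11.2 190.9] rot [3.124 0.346 3.075] gp [559.6  10.4  45.1] z [ 0.34  -0.006 -0.941] y [0.061 0.998 0.016] F [ 0.1  0.3 -0.4] op -0.002
```

Request:
apply_moves:
  motion: "-1 -0.0015 0 0.0005 0;-1 -0.003 0 0.001 0;-1 -0.0045 0 0.0015 0;-1 -0.0045 0 0.0015 0"

```text
clock: 23.32
eef_pos: [510.4, 11.0, 190.7]
tcp_rot: [3.125, 0.343, 3.075]
contact_force: [-4.6, 0.9, 2.9]
opening: -0.0
```

```bash
python3 st.py;  python3 - <<'E'
from h import *
f=grab_frame("wrist"); save(f,"w16.png",scale=1.5); keep(f,"w16")
f=grab_frame("scene"); save(f,"s16.png",crop=(150,150,310,290),scale=4); keep(f,"s16")
E
```

```text
t 23.3167 q [ 0.023  0.455  2.147 -0.069  0.196 -1.419] tcp [510.4  11.  190.7] rot [3.125 0.343 3.075] gp [562.6  10.1  44.8] z [ 0.337 -0.006 -0.942] y [0.061 0.998 0.016] F [-4.6  0.9  2.9] op -0.0
```

View pics/w16.png

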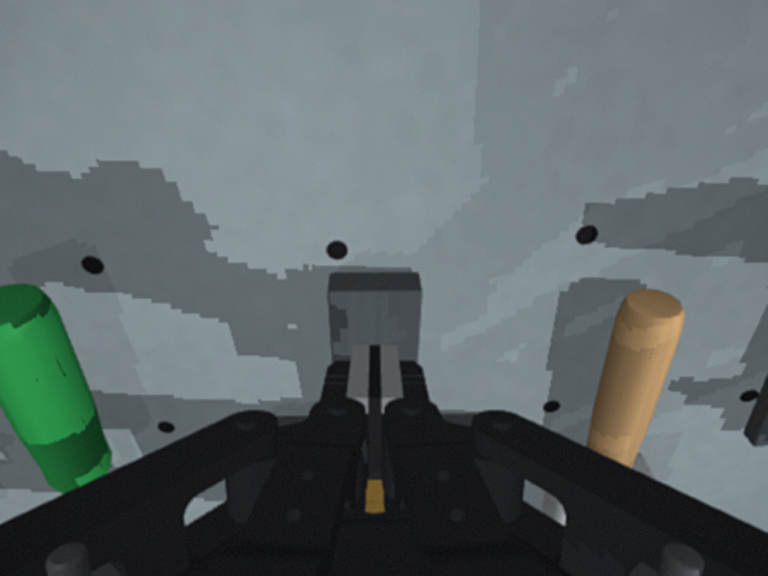

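View pics/s16.png

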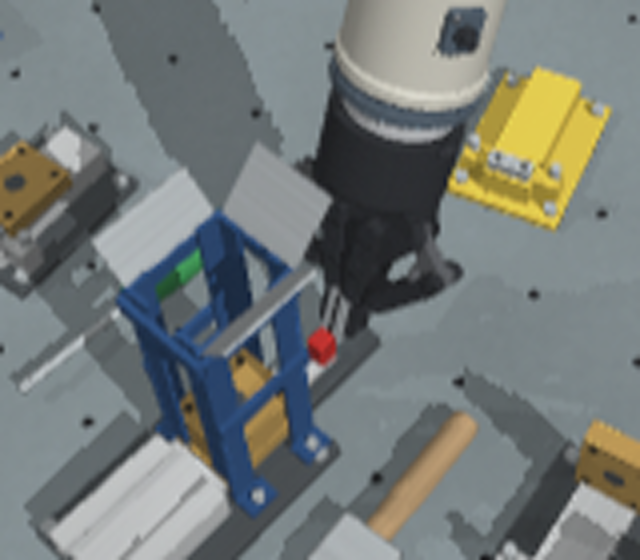

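Request:
apply_moves:
  motion: "-1 -0.0015 0 0.0005 0;-1 -0.003 0 0.001 0;-1 -0.004 0 0.0014 0;-1 -0.004 0 0.0014 0"

```text
clock: 23.75
eef_pos: [511.8, 10.8, 189.8]
tcp_rot: [3.126, 0.336, 3.075]
contact_force: [-18.3, 1.7, 11.9]
opening: 0.0
```

```bash
python3 st.py
```

```text
t 23.75 q [ 0.023  0.459  2.142 -0.066  0.205 -1.422] tcp [511.8  10.8 189.8] rot [3.126 0.336 3.075] gp [563.1   9.9  43.5] z [ 0.33  -0.006 -0.944] y [0.061 0.998 0.015] F [-18.3   1.7  11.9] op 0.0
```

```bash
python3 st.py 535,12,46 515,15,100 505,100,105 505,194,91
```

```text
t 23.75 q [ 0.023  0.459  2.142 -0.066  0.205 -1.422] tcp [511.8  10.8 189.8] rot [3.126 0.336 3.075] gp [563.1   9.9  43.5] z [ 0.33  -0.006 -0.944] y [0.061 0.998 0.015] F [-18.3   1.7  11.9] op 0.0
535,12,46 [ 0.0257  0.0005 -0.0117]
515,15,100 [ 0.0269  0.0031 -0.0693]
505,100,105 [ 0.04    0.0873 -0.0778]
505,194,91 [ 0.0506  0.1809 -0.0651]
```

Request:
apply_moves:
  motion: "-1 0.015 0 -0.006 0;-1 0.026 0 -0.012 0;-1 0.026 0.001 -0.04 0;-1 0.027 0.003 -0.069 0;-1 0.032 0.035 -0.073 -0.02;-1 0.037 0.065 -0.076 -0.04;-1 0.04 0.09 -0.078 -0.059;-1 0.044 0.125 -0.074 -0.059;-1 0.048 0.155 -0.07 -0.059;-1 0.05 0.181 -0.065 -0.059;-1 0.05 0.181 -0.065 -0.059;-1 0.05 0.181 -0.065 -0.059"

```text
clock: 24.75
eef_pos: [457.1, 196.1, 238.1]
tcp_rot: [-3.092, 0.343, -3.009]
contact_force: [0.2, 0.1, 0.2]
opening: -0.004
```

```bash
python3 st.py;  python3 - <<'E'
from h import *
f=grab_frame("wrist"); save(f,"w17.png",scale=1.5); keep(f,"w17")
f=grab_frame("scene"); save(f,"s17.png",crop=(170,150,330,310),scale=4); keep(f,"s17")
f=grab_frame("top"); save(f,"t17.png",crop=(165,100,285,200),scale=6); keep(f,"t17")
E
```

```text
t 24.75 q [ 0.454  0.351  2.146 -0.441  0.366 -0.85 ] tcp [457.1 196.1 238.1] rot [-3.092  0.343 -3.009] gp [509.7 195.5  92.3] z [ 0.339 -0.004 -0.941] y [-0.116  0.992 -0.046] F [0.2 0.1 0.2] op -0.004
```

View pics/w17.png

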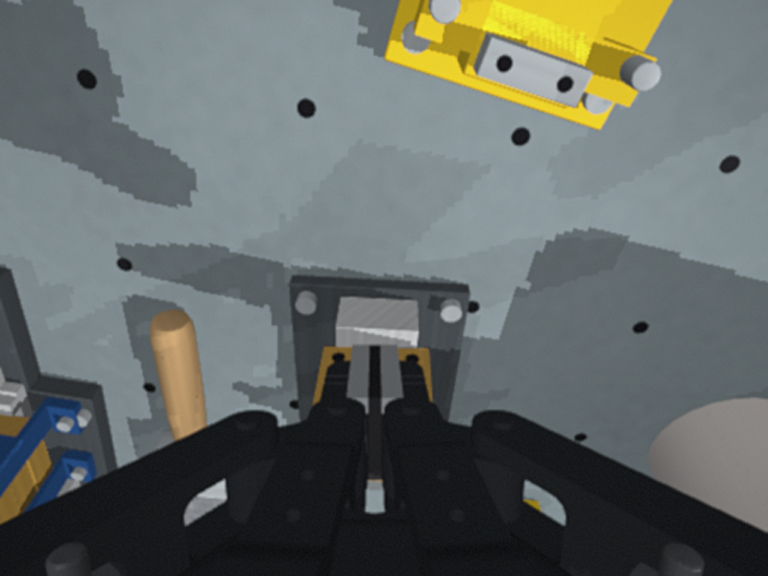

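View pics/s17.png

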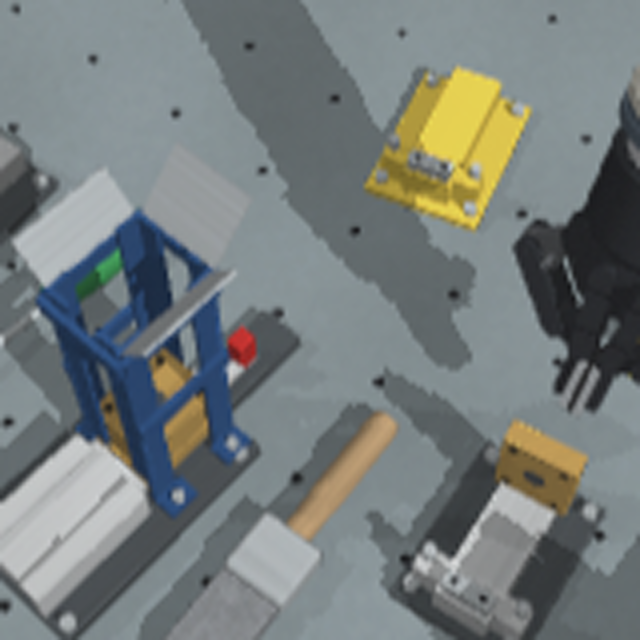

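View pics/t17.png

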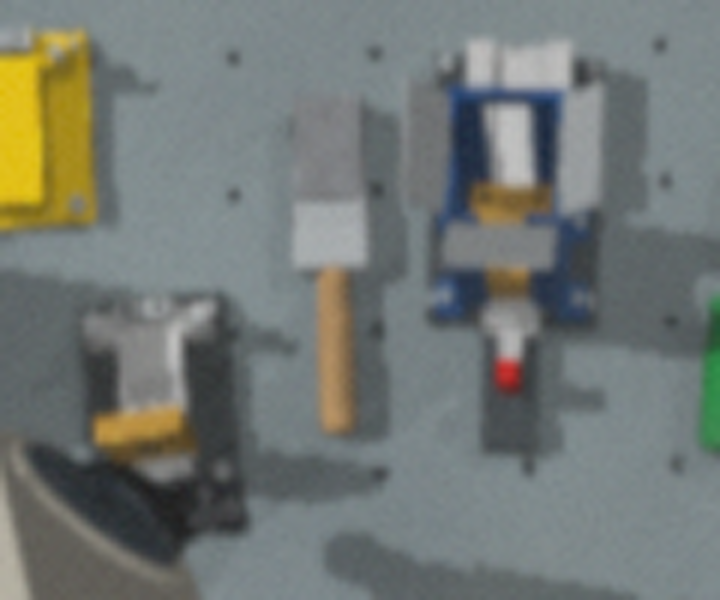

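Request:
apply_moves:
  motion: "-1 -0.008 0 0.003 0;-1 -0.014 0 0.005 0;-1 -0.018 0 0.0065 0;-1 -0.021 0 0.0076 0;-1 -0.024 0 0.0087 0;-1 -0.027 0 0.0097 0;-1 -0.03 0 0.0108 0;-1 -0.033 0 0.0119 0;-1 -0.035 0 0.0126 0;-1 -0.035 0 0.0126 0;-1 -0.035 0 0.0126 0"

```text
clock: 25.82
eef_pos: [494.2, 199.1, 237.9]
tcp_rot: [-3.092, 0.342, -3.012]
contact_force: [-0.5, -0.9, -0.2]
opening: -0.002
```

```bash
python3 st.py;  python3 - <<'E'
from h import *
f=grab_frame("wrist"); save(f,"w18.png",scale=1.5); keep(f,"w18")
f=grab_frame("scene"); save(f,"s18.png",crop=(170,150,330,310),scale=4); keep(f,"s18")
E
```

```text
t 25.8167 q [ 0.426  0.391  2.074 -0.392  0.389 -0.924] tcp [494.2 199.1 237.9] rot [-3.092  0.342 -3.012] gp [546.7 198.2  92.1] z [ 0.339 -0.006 -0.941] y [-0.113  0.992 -0.047] F [-0.5 -0.9 -0.2] op -0.002
```

View pics/s18.png

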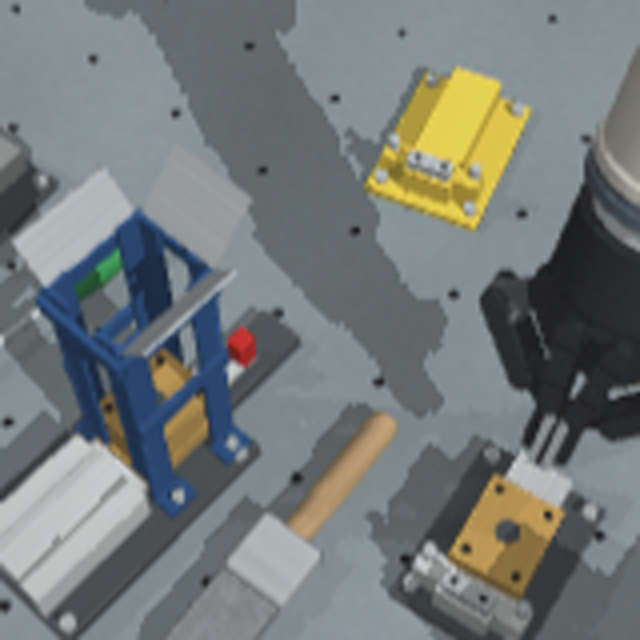

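```bash
python3 - <<'E'
from h import *
f=load("s18")
P=lambda p,z: ray(f,(p[0]/4+170-.4,p[1]/4+150-.4),z)[:2]
print("hole",P((507,531),44),"near edge",P((494,474),44),P((566,513),44),"far",P((450,555),44),P((520,592),44))
f=load("w18"); save(f,"w18c.png",crop=(160,180,360,384),scale=3)
E
python3 st.py 515,196,92 515,196,54 540,199,54 551,200,54
```

```text
hole [586.5 201.5] near edge [563.4 177.1] [557.9 221.3] far [616.7 184.8] [610.3 225.9]
t 25.9167 q [ 0.426  0.391  2.074 -0.392  0.39  -0.924] tcp [494.  199.  237.9] rot [-3.092  0.342 -3.011] gp [546.5 198.1  92. ] z [ 0.338 -0.006 -0.941] y [-0.113  0.992 -0.047] F [ 0.3 -0.7 -0.4] op 0.005
515,196,92 [ 0.0297  0.0014 -0.0106]
515,196,54 [0.0424 0.0032 0.0252]
540,199,54 [0.0187 0.0034 0.0336]
551,200,54 [0.0083 0.0031 0.0373]
```

View pics/w18c.png

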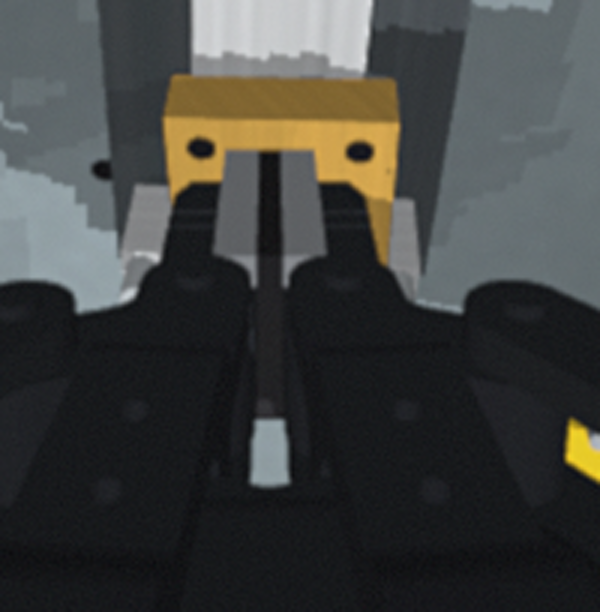

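Request:
apply_moves:
  motion: "-1 0.02 0.001 -0.007 0;-1 0.03 0.0015 -0.0106 0;-1 0.036 0.002 0.008 0;-1 0.042 0.003 0.025 0;-1 0.042 0.003 0.025 0;-1 0.042 0.003 0.025 0;-1 0.034 0.003 0.028 0;-1 0.027 0.003 0.0306 0;-1 0.0215 0.003 0.0326 0;-1 0.0185 0.003 0.0337 0;-1 0.0155 0.003 0.0347 0;-1 0.0155 0.003 0.0347 0"

```text
clock: 26.92
eef_pos: [491.8, 200.0, 200.3]
tcp_rot: [-3.092, 0.343, -3.012]
contact_force: [0.3, -0.4, 0.3]
opening: -0.001
```

```bash
python3 st.py
```

```text
t 26.9167 q [ 0.43   0.46   2.092 -0.499  0.311 -0.806] tcp [491.8 200.  200.3] rot [-3.092  0.343 -3.012] gp [544.4 199.2  54.5] z [ 0.339 -0.005 -0.941] y [-0.113  0.993 -0.046] F [ 0.3 -0.4  0.3] op -0.001
```

Continue in small steps until the force shows the stop.

Request:
apply_moves:
  motion: "-1 -0.002 0 0.0007 0;-1 -0.004 0 0.0014 0;-1 -0.006 0 0.0021 0;-1 -0.006 0 0.0021 0"

```text
clock: 27.25
eef_pos: [497.7, 200.7, 200.0]
tcp_rot: [-3.092, 0.342, -3.012]
contact_force: [0.5, 0.5, -0.6]
opening: 0.005
```

```bash
python3 st.py; python3 - <<'E'
from h import *
f=grab_frame("scene"); save(f,"s19.png",crop=(250,230,330,310),scale=7); keep(f,"s19")
f=grab_frame("wrist"); save(f,"w19.png",crop=(160,180,360,384),scale=3)
E
```

```text
t 27.25 q [ 0.426  0.467  2.08  -0.487  0.316 -0.823] tcp [497.7 200.7 200. ] rot [-3.092  0.342 -3.012] gp [550.2 199.9  54.2] z [ 0.339 -0.006 -0.941] y [-0.113  0.993 -0.047] F [ 0.5  0.5 -0.6] op 0.005
```

View pics/s19.png

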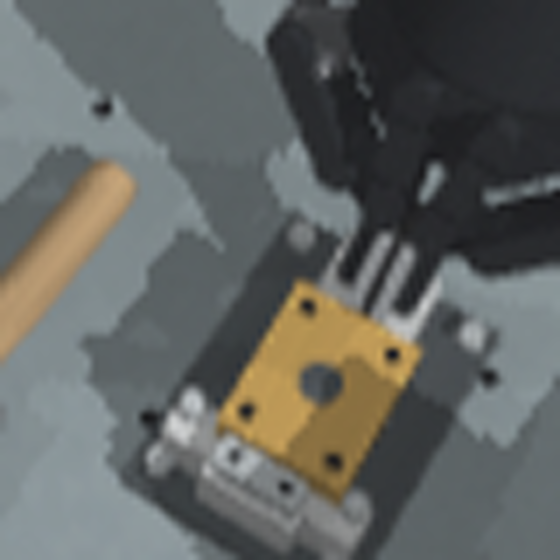

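Request:
apply_moves:
  motion: "-1 -0.0015 0 0.0005 0;-1 -0.003 0 0.001 0;-1 -0.0045 0 0.0016 0;-1 -0.0045 0 0.0016 0"

```text
clock: 27.68
eef_pos: [500.0, 200.6, 199.1]
tcp_rot: [-3.09, 0.337, -3.012]
contact_force: [-13.4, 0.9, 7.6]
opening: -0.002
```

```bash
python3 st.py
```

```text
t 27.6833 q [ 0.424  0.471  2.074 -0.476  0.322 -0.836] tcp [500.  200.6 199.1] rot [-3.09   0.337 -3.012] gp [551.8 199.3  53. ] z [ 0.334 -0.008 -0.943] y [-0.113  0.992 -0.049] F [-13.4   0.9   7.6] op -0.002
```

Request:
apply_moves:
  motion: "-1 0.008 0 -0.003 0;-1 0.02 0 -0.01 0;-1 0.03 0 -0.04 0;-1 0.045 0 -0.08 0;-1 0.06 0 -0.12 0;-1 0.08 0 -0.16 0;-1 0.1 0 -0.19 0;-1 0.1 0 -0.19 0;-1 0.1 0 -0.19 0"

```text
clock: 28.43
eef_pos: [343.7, 190.2, 347.1]
tcp_rot: [-3.094, 0.347, -3.011]
contact_force: [0.7, -0.2, -0.7]
opening: 0.0
```

```bash
python3 st.py; python3 - <<'E'
from h import *
f=grab_frame("scene"); save(f,"s20.png",crop=(110,140,330,320),scale=3.6); keep(f,"s20")
f=grab_frame("wrist"); save(f,"w20.png",scale=1.5);keep(f,"w20")
f=grab_frame("top"); save(f,"t20.png",crop=(165,90,365,200),scale=4); keep(f,"t20")
for q in ["tab","blank_0_mid","nest_a_seat","chute","blank_2_mid"]:
  for c in ["scene","wrist","top"]: print(q,c,[(np.round(d["point"]).tolist(),d["conf"]) for d in spotter.place_of(q,c)][:4])
E
```

```text
t 28.4333 q [ 0.584 -0.008  2.258 -0.333  0.624 -0.864] tcp [343.7 190.2 347.1] rot [-3.094  0.347 -3.011] gp [396.9 189.8 201.5] z [ 0.343 -0.002 -0.939] y [-0.114  0.992 -0.044] F [ 0.7 -0.2 -0.7] op 0.0
tab scene [([584.0, 9.0, 32.0], 0.83)]
tab wrist [([657.0, 7.0, 54.0], 0.75), ([586.0, 9.0, 27.0], 0.74)]
tab top [([585.0, 10.0, 29.0], 0.68)]
blank_0_mid scene [([589.0, 206.0, 38.0], 0.87)]
blank_0_mid wrist []
blank_0_mid top [([592.0, 204.0, 36.0], 0.83), ([710.0, -326.0, -0.0], 0.22)]
nest_a_seat scene [([749.0, 281.0, 39.0], 0.87), ([399.0, 231.0, 38.0], 0.82), ([596.0, 200.0, 33.0], 0.73), ([221.0, 292.0, 38.0], 0.71)]
nest_a_seat wrist [([377.0, 8.0, 39.0], 0.92), ([399.0, 237.0, 38.0], 0.85)]
nest_a_seat top [([748.0, 281.0, 36.0], 0.94), ([375.0, 11.0, 36.0], 0.9), ([211.0, 294.0, 38.0], 0.77), ([590.0, 201.0, 34.0], 0.69)]
chute scene [([653.0, 5.0, 27.0], 0.77)]
chute wrist [([650.0, 3.0, 25.0], 0.73), ([651.0, 4.0, 38.0], 0.41)]
chute top [([652.0, 5.0, 30.0], 0.55)]
blank_2_mid scene [([654.0, 4.0, 28.0], 0.54)]
blank_2_mid wrist [([656.0, 2.0, 29.0], 0.87)]
blank_2_mid top []
```

View pics/s20.png

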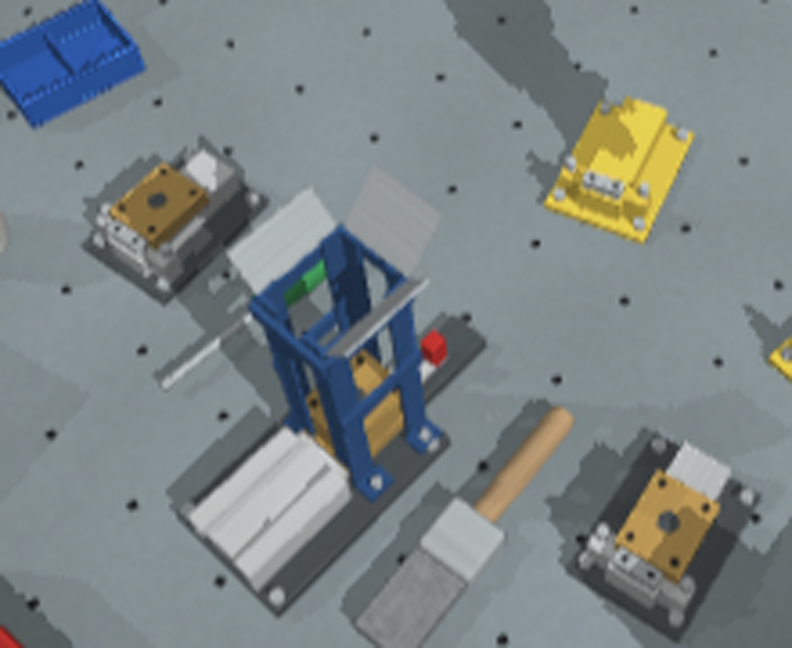

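View pics/w20.png

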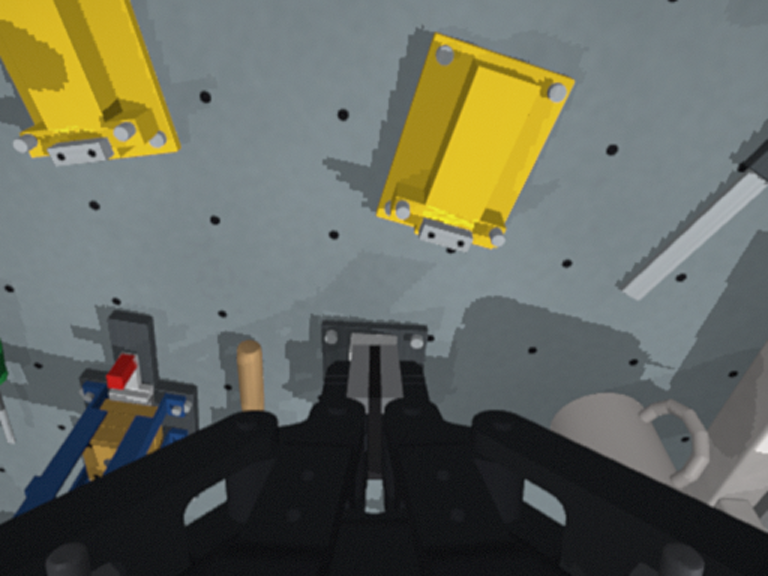

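View pics/t20.png

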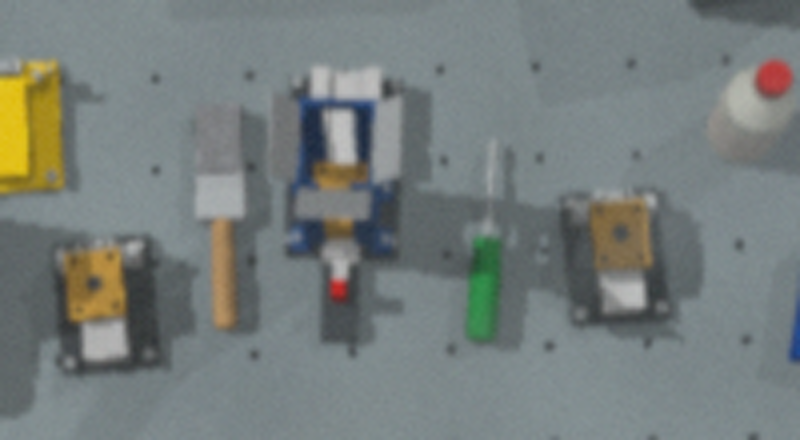

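```bash
python3 - <<'E'
from h import *
f=load("s20")
P=lambda p,z: ray(f,(p[0]/3.6+110-.36,p[1]/3.6+140-.36),z)[:2]
print("A hole",P((668,522),44),"corners",[P(p,44).tolist() for p in [(655,470),(719,505),(615,540),(680,578)]])
a,b=P((690,443),30),P((731,466),30); m=(a+b)/2; d=b-a; y=-np.arctan2(d[0],d[1]); print("ped front",a,b,np.degrees(y))
for yy in (y,np.radians(6)): print("seat",m+58*np.array([np.cos(yy),np.sin(yy)]))
print("B hole",P((157,201),44))
f=load("w20")
Q=lambda p,z: ray(f,(p[0]/1.5-.17,p[1]/1.5-.17),z)[:2]
save(f,"w20c.png",crop=(200,200,300,300),scale=6)
t=load("t20"); save(t,"t20a.png",crop=(175,145,210,190),scale=14)
s=load("s20"); save(s,"s20a.png",crop=(260,250,330,325),scale=8)
save(s,"s20m.png",crop=(180,210,240,285),scale=8)
E
```

```text
A hole [592.4 202.4] corners [[569.6, 177.3], [564.3, 220.9], [621.2, 183.7], [616.4, 227.2]]
ped front [534.8 182.1] [531.9 211.2] 5.691098146923889
seat [591.06411736 202.40157871]
seat [591.03226993 202.71265087]
B hole [ 619.8 -217.7]
```

View pics/s20a.png

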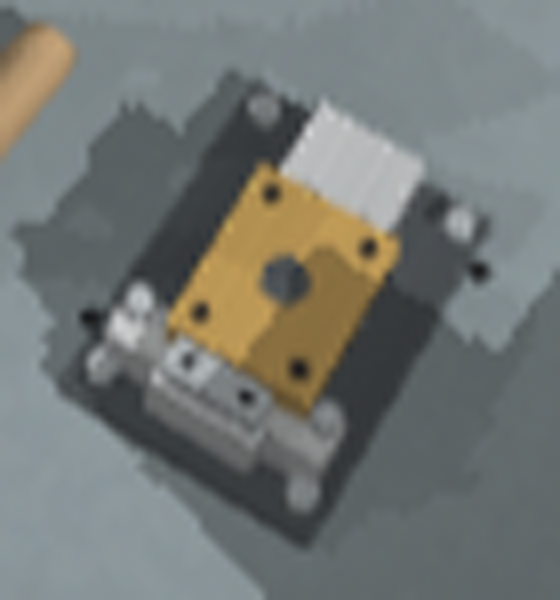

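View pics/s20m.png

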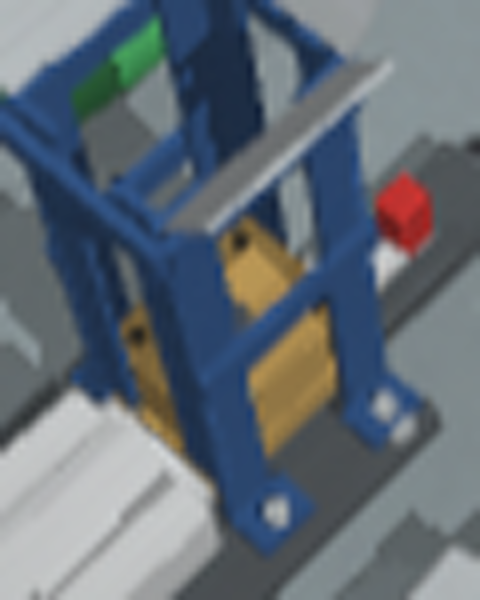

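```bash
python3 -c "
from rig import r
s=r.sense();print(s['clock'],s['contact_force']);print(r.sign_off())"
```

```text
29.3333 [0.64874077 0.23648677 0.05161116]
the job is handed in; nothing more can be done
None
```

The whole job is done and was handed in at about 29 s; the sign-off gives no verdict.

**What I did**
- **Tilt:** The moves offer no tilt, so I leaned the tool by pushing it against the arm's reach limits. I drew and placed with about 20° of lean, not the suggested 30–35°, because joint 5 ran into its lower limit at a steeper angle.
- **Draw:** I gripped the tab and pulled the slide 70 mm. The bottom blank came out and the other three stayed in the chute.
- **Nest B:** I set the drawn blank down, slid it against the stop until the force reached about 21 N, and released it.
- **Slide home:** I pushed the slide in until the force reached about 18 N. The stack dropped.
- **Nest A:** I tipped the standing blank over, then pushed it against its stop until the force reached about 13 N.

**Last checks**
- **Nest B blank:** In the close view just after release, its centre was within about 1 mm of the estimated seat and within about 1° in yaw. The later distant view put it about 2.5 mm to the side, within camera error.
- **Nest A blank:** It lies flat between the pins and against the stop. Its centre measured about 1 mm from the estimated seat, with yaw of about 6–7° for the blank and 6° for the nest.
- **Magazine:** The networks put the tab back at its home position and the second blank within about 5 mm of the pocket, which is close to their accuracy. The picture shows the stack dropped and straight in the chute.
- **Surroundings:** The arm was clear of everything, and I saw no bystander moved.
- **Disagreements:** The networks gave low-confidence or stray hits on look-alikes, and their nest A estimates scattered by about 5 mm. I relied on the force at each stop and my own pixel measurements instead.

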